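# Clamp a sample jar and unscrew its tight cap

## Task

On the packing counter, clamp the amber jar by turning the two black bar knobs of the clamp, one after the other, clockwise to their end stops. Then unscrew the jar's tight white cap anticlockwise without letting the jar turn, stop turning when the thread lets go, lift the cap straight up clear of the mouth and finish while still holding it, level and still, a couple of centimetres above the jar. Leave the other bottles and the tape roll where they are.

Things in the scene. Friction and masses are not known exactly. Their poses are not given: they have to be found in the camera images.
- jar: amber jar, loose, 72 mm diameter up to 74 mm height, sloping shoulder, 36 mm neck to 107 mm; a sprung grey sealing disc with a cross bar in the mouth stands 122 mm above the underside with the cap off. Origin: centre of its underside, z up, any yaw. It stands with 2 mm play in a ring on the clamp's 12 mm base plate; unclamped it turns with the cap.
- jar_pip (a point): small moulded pip on the jar's shoulder, 33 mm from its axis along the jar's own +x, 75 mm above its underside; shows whether the jar turns
- cap: white ribbed screw cap, 57 mm diameter, 26 mm tall, 40 g. Origin: centre of its lower edge (95 mm above the jar's underside when closed), z up. A sprung seal presses it up with about 26 N; it takes 0.3 to 0.6 N m to turn. Turned anticlockwise (seen from above) it rises 1.6 mm per rad and lets go after 1.1 to 1.3 rad, so one grasp is enough; then the seal pushes it up 2 to 3 mm with under 20 N.
- cap_pip (a point): small pip on the cap's top, 23 mm from its axis along the cap's own +x, so it shows the cap's yaw. Cap yaw in the jar's frame: 0.19 to 0.31 rad closed, thread lets go at 1.4 to 1.5, hard stop at about 1.9; anywhere between letting go and that stop the cap lifts straight off.
- knob_left (a joint): angle of the knob on the robot's left (+y), rad: starts at 0 to 0.3, grows clockwise from above to its hard end stop at 1.4 (fully clamped). It drives that side's rubber vee jaw 4.3 mm per rad towards the jar; the jaw is sprung, so the torque grows from 0.25 to about 0.4 N m. It stays where it is left.
- knob_right (a joint): the same for the knob on the robot's right (-y), also clockwise from above to 1.4
- knob_left_grip (a point): grip point of the left knob: on its upright axis, 10 mm below the bar's top, 70 mm above the counter; x axis along the bar (50 mm long, 14 wide, 26 tall). A 12 mm tall thin stem parts the bar from the grey gear head (60 by 52 mm, top 42 mm above the counter). Knob axis 125 mm from the jar's axis.
- knob_right_grip (a point): the same for the right knob
- bottle_tall: amber bottle with black cap, 50 mm diameter, 120 mm tall, to be left alone; origin at the centre of its underside
- bottle_white: white tub, 56 mm diameter, 85 mm tall, to be left alone; origin at the centre of its underside
- tape: roll of paper tape lying flat, 76 mm diameter, 24 mm tall, to be left alone; origin at the centre of its underside
Things that resemble listed ones, but are neither listed nor needed, are in the scene too. What is shaped like the cap but green or pink is not meant.

How it is judged:
On the way, in this order (a step that is already met when the one before it is completed fails the run):
1. one clamp knob is at its end stop (value of joint any of knob_left, knob_right above 1.3 rad), for 0.2 s.
2. both clamp knobs are at their end stops, the cap still on its thread (value of joint each of knob_left, knob_right above 1.3 rad and z of cap in the frame of jar below 0.0975 m and x of cap_pip in the frame of jar above 0.0165 m), for 0.2 s.
3. the cap is turned anticlockwise until its thread has let go, still over the mouth (x of cap_pip in the frame of jar below 0.0055 m and y of cap_pip in the frame of jar above 0.015 m and z of cap in the frame of jar below 0.115 m), for 0.1 s.
At the end, for the whole second after the job is handed in: Knobs within 0.1 rad of their stops; cap held by the fingers, lower edge 125-170 mm above the jar's underside, within 15 mm of its axis, level to 10 deg, still, clear of the jar, not turned beyond about 0.75 rad past release; jar upright, its pip moved under 14 mm (z of cap in the frame of jar between 0.125 and 0.17 m and horizontal distance between cap and jar below 0.015 m and angle between cap's own z axis and vertical below 0.17 rad and linear speed of cap below 0.02 m/s and contact force between the fingers and cap above 1 N and contact force between cap and jar below 0.2 N and x of cap_pip in the frame of jar above -0.0145 m and y of cap_pip in the frame of jar above 0.012 m and value of joint each of knob_left, knob_right above 1.3 rad and distance of jar_pip from where it was at the start of the episode below 0.014 m and angle between jar's own z axis and vertical below 0.06 rad); the arm keeps its last pose, push and grip.
It fails at once if the jar turned or shifted by more than 14 mm at its pip, or tipped (distance of jar_pip from where it was at the start of the episode above 0.014 m or angle between jar's own z axis and vertical above 0.1 rad).
It fails at once if a bystander was moved by more than 20 mm (distance of any of bottle_tall, bottle_white, tape from where it was at the start of the episode above 0.02 m).
It also fails if it takes over 61 s, if anything falls off the work surface, if the arm or the gripper's body presses on something with over 40 N, if the wrist force passes 120 N, or if a joint passes its speed limit or range.

## Robot

A 6-joint arm with a two-finger parallel gripper is mounted at the origin on the work surface. World frame = base frame: x ahead of the robot, y to its left, z up, the work surface at z = 0. Lengths are in m, angles in rad, forces in N, time in s.
With the tool pointing down it reaches from about 0.25 to 0.725 m from the base axis. Payload 4 kg.
Tool frame: the origin (TCP) lies midway between the tips of the shut fingers; the grasp point (between the pads) lies 19 mm behind it (bot.grasp_offset is the distance from the TCP to the grasp point, in m); z points along the fingers, y is the direction in which the jaws open and shut (so a half turn about z gives the same grasp; the last joint's range is limited). The gripper opens to 85 mm and grips with 20 to 120 N. Pads are 22 mm wide; open, the fingers measure 114 mm over their backs; the gripper's body (76 mm by 85 mm) begins 54 mm behind the grasp point. The pads swing forward as they close: fully open they stand 13 mm farther back than shut.
Start: joints at [1.326, 0.241, 0.005, 1.335, 0, 1.571], TCP at [0.121, 0.485, 0.231] pointing down, gripper open.
Joint ranges: [-2.72, 2.72], [-1.05, 1.87], [-1.09, 1.28], [-1.99, 2.15], [-1.42, 1.44], [-3.14, 3.14]. Speed limits (rad/s): [2.79, 2.79, 3.14, 3.14, 3.14, 3.14].

## Interface

Orientations are given as a unit quaternion [x, y, z, w].
In Python, from workcell import sensors, optics, bot gives the robot as it stands.
- The arm moves only by the tool apply_moves, never from a script. Its argument "plan" is one flat list of numbers, 6 for each row, row after row: the shift along the tool's x, y, z in m, then the turn, a rotation vector about the tool's x, y, z in rad. In form: [tx, ty, tz, ax, ay, az, tx, ty, tz, ax, ay, az, ...]. A call has 1 to 12 rows; each row is the pose to reach, as a shift and turn from the pose commanded when the call began, along the tool's axes at that moment; what a row does not reach only later rows make up. A row lasts 1/12 s, in which the tool goes at most 41.7 mm and 7.16 degrees, less where a joint would pass 70% of its speed; a pose out of reach is approached as far as the arm can. A call with a gripper value outside its range is refused whole. "grip" is the finger opening in m, from 0 to 0.0854, set as the call begins (left out, the last holds). The fingers move at their own pace and stop on an object; the grip force is fixed at half the most. Time passes only in rows, so rows that repeat a pose let the fingers close. It gives the time, the measured TCP pose, the force and the opening at its end, in the units of the state.
- sensors.get_obs(): the state, without advancing time (a new reading comes with each control period).
- optics.camera(name): name is "scene" or "top"; returns a dict with "pixels" (400x640x3 uint8, red, green, blue), "fx", "fy", "cx", "cy" (pixels), "pose" (4x4, takes a point from camera to world coordinates). Camera axes: x right, y up, looking along -z (the intrinsics and any distortion apply to the point x, -y, -z); pixel columns grow to the right and rows downward; lengths in m; the calibration is good to about 2 mm. A picture is of the moment at which its call begins. There is no depth.
- bot.job_done(): hands the job in, once; it reports no verdict.
The state is a dict: "clock": time; "joint_pos": joint angles; "joint_vel": joint speeds; "tau": joint torques, N m; "eef_pos": TCP position; "tool_rot": TCP orientation; "ft_force": force on the tool from outside, world axes, zero at the start; "ft_torque": the same for the moment, N m; "grip_width": finger opening in m.
Only numpy, scipy, OpenCV 4.12 (cv2) and the standard library are available. Lean on these libraries where they do the work, as an engineer would, in place of code of your own. Each camera call takes 0.05 s, during which the arm holds its last target.

## Working session

There is one attempt and no reset: what is moved stays moved. The work goes in short steps, Python scripts to look and compute and a tool call to move; the robot and the scene stay as the last step left them, time stands still between calls to the robot, and variables do not carry over. Pictures are saved under pics/ and viewed, and the job is handed in when it is done.

Besides the shell and the picture viewer there is one more tool, called after "Request:" by a JSON object that holds its "fn" and its "kwargs", one argument or row to a line. apply_moves: Moves the arm, as the interface text tells. Its arguments: {"type":"object","properties":{"plan":{"type":"array","items":{"type":"number"}},"grip":{"type":"number"}},"required":["plan"]}

```bash
ls; mkdir -p pics; python3 - <<'E'
from workcell import sensors, optics, bot
import cv2, numpy as np
print(sensors.get_obs(), bot.grasp_offset)
for n in ["scene","top"]:
    c=optics.camera(n)
    cv2.imwrite(f"pics/{n}0.png",c["pixels"][:,:,::-1])
    print(n,{k:v for k,v in c.items() if k!="pixels"})
    np.savez(f"{n}0.npz",**c)
E
```

```text
pics
{'clock': 0.0, 'joint_pos': array([1.32600139e+00, 2.41412396e-01, 3.76632801e-03, 1.33515365e+00,
       2.76518491e-05, 1.57080629e+00]), 'joint_vel': array([-0.00040164,  0.00091537, -0.00036596,  0.00098992, -0.00024079,
        0.00014549]), 'tau': array([-1.15671497e-03, -3.72316039e+01,  2.52409905e+01,  1.68001524e-02,
       -2.11353672e-04, -1.16239417e-05]), 'eef_pos': array([0.12102681, 0.48452017, 0.23042927]), 'tool_rot': array([ 1.22096983e-01,  9.92517669e-01, -9.92514169e-04, -1.36016625e-04]), 'ft_force': array([0.14721692, 0.46844758, 0.02830701]), 'ft_torque': array([-0.02589729, -0.02111627,  0.0071018 ]), 'grip_width': 0.08536901500106177} 0.0187
scene {'fx': 435.4546033768326, 'fy': 435.4546033768326, 'cx': 324.3743340715988, 'cy': 199.19315463817992, 'pose': array([[-0.48391198, -0.71827759,  0.49990649,  1.14548274],
       [ 0.87507851, -0.40250259,  0.26875502,  0.31466459],
       [ 0.00817295,  0.5675112 ,  0.82332511,  1.02119751],
       [ 0.        ,  0.        ,  0.        ,  1.        ]])}
top {'fx': 444.57661356476615, 'fy': 444.57661356476615, 'cx': 318.8897939945201, 'cy': 199.97945732827125, 'pose': array([[ 0.02704226,  0.97520131, -0.21966138,  0.35278991],
       [-0.99962661,  0.02551951, -0.00976731, -0.01263876],
       [-0.00391944,  0.21984349,  0.97552728,  1.14737038],
       [ 0.        ,  0.        ,  0.        ,  1.        ]])}
```

View pics/scene0.png

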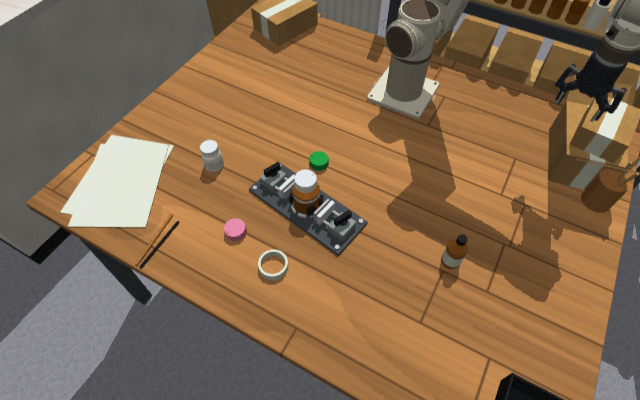

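View pics/top0.png

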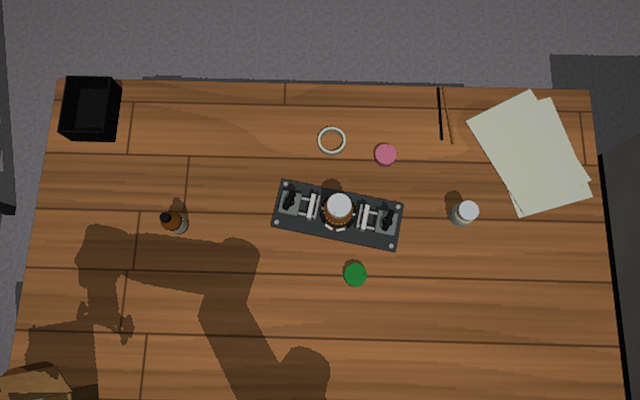

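Top view: the clamp plate spans (272,180)–(404,250). It holds the white cap at (340,205), with black knobs at about (293,200) on the left and (388,220) on the right. The green cap (355,274), the pink cap (385,154) and the white tub (467,211) are other objects. Next I'll enlarge this area to confirm.

```bash
python3 - <<'E'
import cv2, numpy as np
t=np.load("top0.npz")["pixels"][:,:,::-1]; s=np.load("scene0.npz")["pixels"][:,:,::-1]
cv2.imwrite("pics/topc.png",cv2.resize(t[170:260,265:410],None,fx=5.5,fy=5.5,interpolation=cv2.INTER_CUBIC))
cv2.imwrite("pics/scenec.png",cv2.resize(s[150:260,240:375],None,fx=5.4,fy=5.4,interpolation=cv2.INTER_CUBIC))
E
```

```text
(no output)
```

View pics/topc.png

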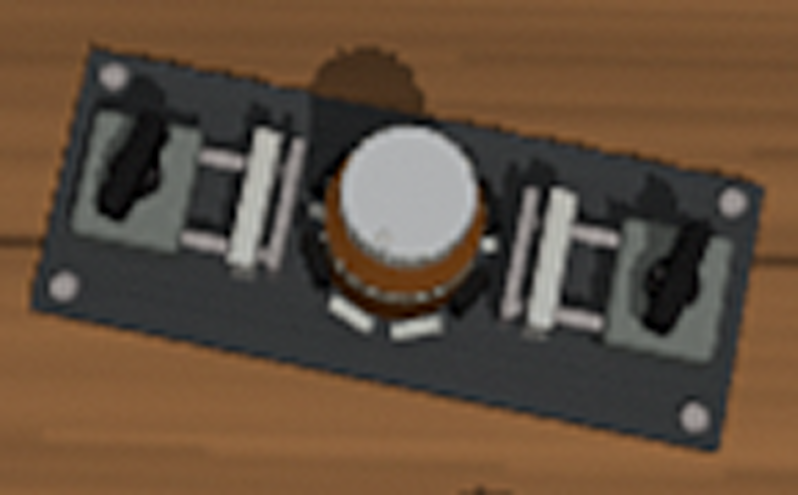

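View pics/scenec.png

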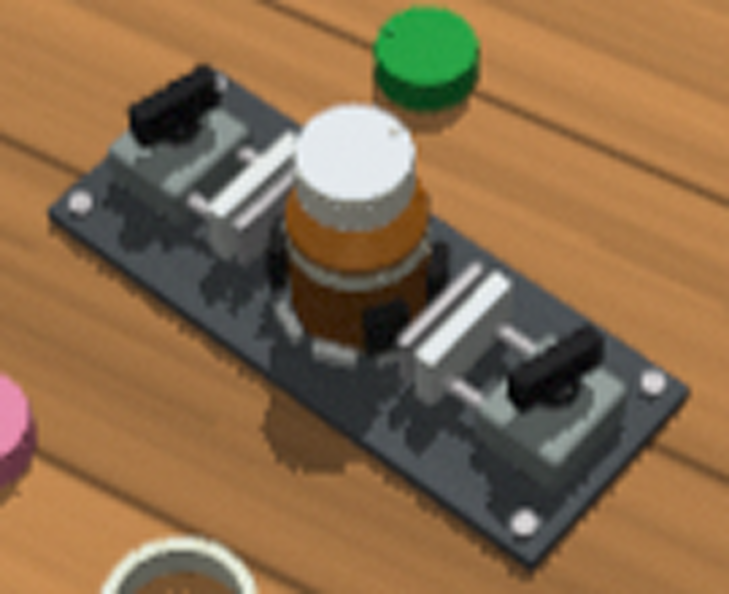

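White cap confirmed on the amber jar: the cap pip is at about (335,213) in the top image, and the black bars are on the grey heads. The green and pink lids lie on the counter. Now the measurements.

```bash
cat > h.py <<'E'
import numpy as np, cv2
def ray(c,u,v):
    d=np.array([(u-c["cx"])/c["fx"],-(v-c["cy"])/c["fy"],-1.0]); P=c["pose"]
    return P[:3,3], P[:3,:3]@d
def plane(c,u,v,z):
    o,d=ray(c,u,v); return (o+d*(z-o[2])/d[2])[:2]
def proj(c,p):
    P=c["pose"]; q=P[:3,:3].T@(np.asarray(p)-P[:3,3]); return np.array([c["cx"]+c["fx"]*q[0]/-q[2], c["cy"]-c["fy"]*q[1]/-q[2]])
def load(f): return {k:v for k,v in np.load(f).items()}
def blobs(m,amin=3):
    n,l,s,ce=cv2.connectedComponentsWithStats(m.astype(np.uint8),connectivity=8)
    return [(i,s[i,4],ce[i],s[i,:4]) for i in range(1,n) if s[i,4]>=amin],l
E
python3 - <<'E'
from h import *
np.set_printoptions(precision=4,suppress=True)
for n,(r0,r1,c0,c1) in {"top":(170,260,265,410),"scene":(150,260,240,375)}.items():
    c=load(n+"0.npz"); im=c["pixels"].astype(int)
    mx=im.max(2); mn=im.min(2)
    roi=np.zeros(mx.shape,bool); roi[r0:r1,c0:c1]=1
    print(n,"bright")
    B,l=blobs(roi&(mn>150))
    for b in B: print(b[1:], plane(c,*b[2],0.014), plane(c,*b[2],0.133))
    for th in (14,20,28):
        B,l=blobs(roi&(mx<th),8)
        print("dark",th)
        for b in B:
            print(b[1:], plane(c,*b[2],0.075))
E
```

```text
top bright
(np.int32(83), array([310.6627, 205.8313]), array([307, 194,   8,  24], dtype=int32)) [0.5918 0.0197] [0.5667 0.0163]
(np.int32(434), array([338.7396, 204.6406]), array([327, 194,  24,  23], dtype=int32)) [ 0.5969 -0.0534] [ 0.5713 -0.0491]
(np.int32(87), array([364.8621, 216.6782]), array([361, 205,   8,  24], dtype=int32)) [ 0.5668 -0.1215] [ 0.5443 -0.1101]
(np.int32(5), array([371.8, 212.2]), array([370, 212,   4,   2], dtype=int32)) [ 0.5791 -0.1395] [ 0.5553 -0.1262]
(np.int32(15), array([328.1333, 226.4667]), array([325, 224,   7,   6], dtype=int32)) [ 0.5386 -0.027 ] [ 0.5191 -0.0255]
(np.int32(8), array([370. , 227.5]), array([367, 227,   7,   2], dtype=int32)) [ 0.5388 -0.1349] [ 0.5193 -0.122 ]
(np.int32(12), array([339.9167, 229.0833]), array([337, 228,   7,   3], dtype=int32)) [ 0.5326 -0.0575] [ 0.5137 -0.0528]
dark 14
(np.int32(35), array([289.3714, 202.6857]), array([283, 194,  12,  16], dtype=int32)) [0.5855 0.0708]
dark 20
(np.int32(72), array([288.9028, 200.3472]), array([283, 191,  12,  19], dtype=int32)) [0.5914 0.0722]
(np.int32(17), array([324.    , 
[... 3063 characters left out ...]
8, 210.5625]), array([308, 207,   7,   8], dtype=int32)) [ 0.6197 -0.008 ]
(np.int32(59), array([341.5763, 220.4068]), array([334, 215,  16,  11], dtype=int32)) [0.6071 0.076 ]
dark 28
(np.int32(90), array([271.8889, 171.3333]), array([264, 165,  16,  12], dtype=int32)) [ 0.5601 -0.1656]
(np.int32(21), array([290.9048, 199.1429]), array([289, 196,   4,   7], dtype=int32)) [ 0.614  -0.0713]
(np.int32(13), array([320.    , 202.4615]), array([319, 201,   4,   5], dtype=int32)) [0.5857 0.0008]
(np.int32(56), array([310.5714, 209.875 ]), array([307, 206,   9,  10], dtype=int32)) [ 0.6179 -0.0092]
(np.int32(82), array([341.9634, 220.1585]), array([334, 214,  17,  12], dtype=int32)) [0.6059 0.0765]
```

```bash
python3 - <<'E'
from h import *
np.set_printoptions(precision=4,suppress=True)
T=load("top0.npz"); S=load("scene0.npz")
def cen(c,u,v,r=4,b=None):
    im=c["pixels"].astype(float).min(2); u0,v0=int(round(u)),int(round(v))
    p=im[v0-r:v0+r+1,u0-r:u0+r+1]; w=np.clip(p-95,0,None)
    yy,xx=np.mgrid[v0-r:v0+r+1,u0-r:u0+r+1]; return (w*xx).sum()/w.sum(),(w*yy).sum()/w.sum()
A=[]
for n,c,pts in (("top",T,[(285,183.6),(276,221.8),(397.9,206.3),(390.6,245.4)]),("scene",S,[(360.5,220.3),None,(None),(254.2,187)])):
    for p in pts:
        if p is None: continue
        q=cen(c,*p); print(n,np.round(q,1),plane(c,*q,0.014))
q=cen(S,336.6,246.4); print("scene336",plane(S,*q,.014))
# bars: rectify to z=.08 plane contour
for n,c,boxes in (("top",T,{"L":(280,187,299,213),"R":(378,207,398,234)}),("scene",S,{"R":(262,160,284,180),"L":(331,210,354,228)})):
    im=c["pixels"].astype(int).max(2)
    for k,(x0,y0,x1,y1) in boxes.items():
        m=np.zeros(im.shape,np.uint8); m[y0:y1,x0:x1]=(im[y0:y1,x0:x1]<30)
        B,l=blobs(m,20); b=max(B,key=lambda b:b[1]); vv,uu=np.nonzero(l==b[0])
        P=np.array([plane(c,u,v,0.070) for u,v in zip(uu,vv)],np.float32)
        r=cv2.minAreaRect(P*1000); 
        e=np.linalg.eigh(np.cov(P.T))[1][:,1]
        print(n,k,"rect",r,"pca",P.mean(0),np.degrees(np.arctan2(e[1],e[0]))%180)
# cap top circle
im=T["pixels"].astype(int); 
print(im[190:222,339].tolist())
print(im[204,320:356].min(1).tolist())
E
```

```text
top [285.2 183.4] [0.6504 0.0888]
top [276.  221.6] [0.5478 0.108 ]
top [397.7 206.3] [ 0.5964 -0.2068]
top [390.8 245.4] [ 0.4939 -0.188 ]
scene [360.5 220.2] [0.5467 0.1053]
scene [254.4 186.9] [ 0.5943 -0.2095]
scene336 [0.6494 0.0865]
top L rect ((595.314208984375, 70.673095703125), (22.368812561035156, 54.252227783203125), 70.01930236816406) pca [0.5948 0.072 ] 156.6558131862923
top R rect ((550.9458618164062, -172.75100708007812), (21.706829071044922, 54.135833740234375), 61.48727035522461) pca [ 0.55   -0.1721] 156.7661144807766
scene R rect ((556.5044555664062, -166.36146545410156), (26.271785736083984, 46.92181396484375), 58.9052848815918) pca [ 0.5569 -0.1682] 157.58900857011474
scene L rect ((601.7396850585938, 77.66673278808594), (20.51361656188965, 49.60515594482422), 54.234344482421875) pca [0.6032 0.0751] 152.07717767382246
[[55, 40, 29], [27, 28, 28], [46, 45, 43], [147, 148, 148], [186, 188, 190], [177, 179, 180], [176, 177, 178], [175, 177, 179], [175, 177, 178], [175, 176, 178], [175, 177, 178], [175, 177, 179], [176, 177, 179], [176, 177, 179], [176, 177, 179], [175, 177, 178], [176, 178, 180], [175, 177, 178], [176, 177, 178], [176, 177, 179], [175, 177, 179], [176, 178, 179], [176, 178, 178], [176, 178, 179], [176, 177, 179], [180, 182, 182], [167, 169, 167], [127, 127, 124], [102, 88, 73], [105, 67, 35], [106, 57, 17], [107, 60, 21]]
[41, 14, 0, 0, 24, 15, 33, 158, 183, 177, 176, 175, 176, 175, 176, 175, 175, 175, 176, 176, 175, 176, 175, 175, 175, 175, 175, 175, 175, 179, 189, 128, 17, 9, 36, 57]
```

```bash
python3 - <<'E'
from h import *
t=np.load("top0.npz")["pixels"][:,:,::-1]; s=np.load("scene0.npz")["pixels"][:,:,::-1]
a=cv2.resize(t[185:235,318:362],None,fx=10,fy=10,interpolation=cv2.INTER_NEAREST)
a=np.clip((a.astype(int)-100)*1.6,0,255).astype(np.uint8)
cv2.imwrite("pics/capT.png",a)
b=cv2.resize(s[165:215,288:328],None,fx=10,fy=10,interpolation=cv2.INTER_NEAREST)
cv2.imwrite("pics/capS.png",b)
E
```

```text
(no output)
```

View pics/capT.png

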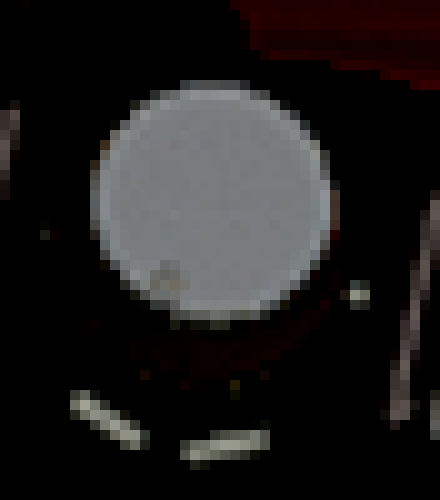

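View pics/capS.png

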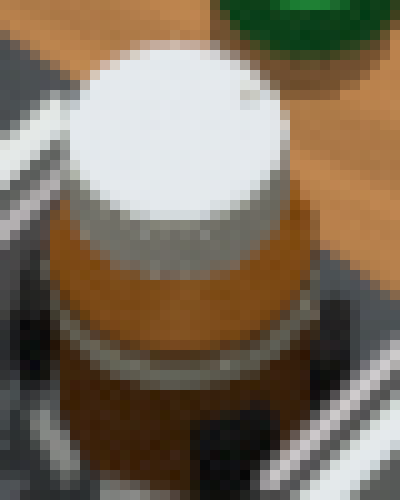

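```bash
python3 - <<'E'
from h import *
t=np.load("top0.npz")["pixels"][:,:,::-1]; s=np.load("scene0.npz")["pixels"][:,:,::-1]
def e(a): return np.clip(cv2.resize(a,None,fx=12,fy=12,interpolation=cv2.INTER_NEAREST).astype(int)*4,0,255).astype(np.uint8)
a=[e(t[186:216,276:304]),e(t[206:236,374:402])]
b=[e(s[206:232,328:358]),e(s[158:184,258:288])]
cv2.imwrite("pics/barT.png",np.hstack(a)); cv2.imwrite("pics/barS.png",np.hstack(b))
T=load("top0.npz"); S=load("scene0.npz")
print(plane(T,339,204.8,.133),plane(S,305.6,178,.133),plane(T,334.3,211.7,.134),plane(S,312.5,173.8,.134))
# tags
E
```

```text
[ 0.57090186 -0.04969106] [ 0.57198851 -0.04914982] [ 0.55401572 -0.03902484] [ 0.55219145 -0.04011042]
```

View pics/barT.png

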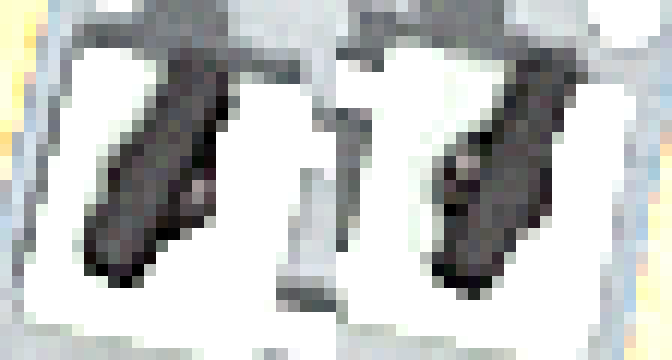

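View pics/barS.png

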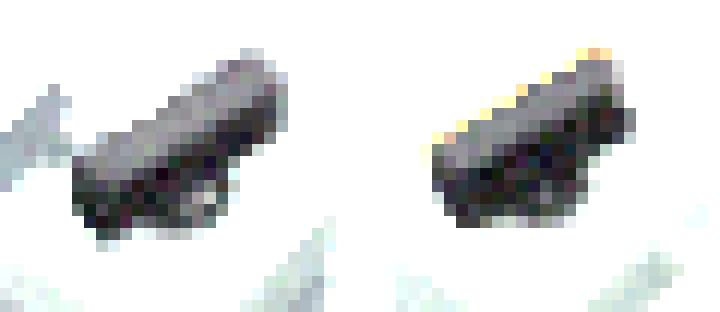

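```bash
python3 - <<'E'
from h import *
np.set_printoptions(precision=4,suppress=True)
T=load("top0.npz"); S=load("scene0.npz")
for n,c,boxes in (("top",T,{"L":(280,189,298,212),"R":(380,209,396,233)}),("scene",S,{"L":(332,208,354,228),"R":(260,160,284,180)})):
    im=c["pixels"].astype(int); mx=im.max(2)
    for k,(x0,y0,x1,y1) in boxes.items():
      for lo,hi in ((14,30),(17,36)) if n=="top" else ((22,50),(26,50)):
        m=np.zeros(mx.shape,np.uint8); g=mx[y0:y1,x0:x1]; m[y0:y1,x0:x1]=(g>=lo)&(g<=hi)
        m=cv2.morphologyEx(m,cv2.MORPH_OPEN,np.ones((2,2),np.uint8))
        B,l=blobs(m,15)
        if not B: continue
        b=max(B,key=lambda b:b[1]); vv,uu=np.nonzero(l==b[0])
        P=np.array([plane(c,u,v,0.080) for u,v in zip(uu,vv)],np.float32)
        w,V=np.linalg.eigh(np.cov(P.T)); e=V[:,1]; r=cv2.minAreaRect(P*1000)
        print(n,k,lo,b[1],P.mean(0),"pca",np.degrees(np.arctan2(e[1],e[0]))%180, "len",np.sqrt(12*w),"rect",r)
E
```

```text
top L 14 80 [0.5923 0.0701] pca 157.80243218881026 len [0.0107 0.0475] rect ((592.4140014648438, 70.0654525756836), (11.643232345581055, 47.93379211425781), 68.05490112304688)
top L 17 88 [0.5962 0.0686] pca 157.91248099433977 len [0.0135 0.0535] rect ((596.3375854492188, 72.27360534667969), (19.769460678100586, 50.3995361328125), 61.7558708190918)
top R 14 82 [ 0.5463 -0.1743] pca 156.0571516056462 len [0.0107 0.0472] rect ((547.5045776367188, -175.72315979003906), (12.598087310791016, 50.223724365234375), 61.3963508605957)
top R 17 68 [ 0.5474 -0.1753] pca 157.29197632196062 len [0.0093 0.0455] rect ((548.6759643554688, -176.05154418945312), (10.280174255371094, 47.82612228393555), 68.273193359375)
scene L 22 71 [0.5971 0.0772] pca 153.482423100599 len [0.012  0.0484] rect ((597.4061889648438, 75.86564636230469), (14.179244041442871, 46.4898796081543), 59.265968322753906)
scene L 26 61 [0.5963 0.0769] pca 154.84536802645925 len [0.0107 0.044 ] rect ((597.0847778320312, 76.4892349243164), (10.96912956237793, 43.67152404785156), 66.70956420898438)
scene R 22 50 [ 0.5533 -0.1682] pca 157.09605281696116 len [0.0105 0.0465] rect ((553.4605102539062, -168.048583984375), (10.38029670715332, 46.370182037353516), 68.06190490722656)
scene R 26 44 [ 0.5525 -0.1682] pca 158.3858583686347 len [0.0095 0.0443] rect ((552.2570190429688, -168.18157958984375), (9.230756759643555, 44.23683547973633), 68.0819320678711)
```

```bash
cat > d.py <<'E'
import sys, numpy as np
from scipy.spatial.transform import Rotation as R
from workcell import sensors
def delta(x,y,z,ydeg):
    o=sensors.get_obs(); Rc=R.from_quat(o["tool_rot"])
    a=np.radians(ydeg); yv=np.array([np.cos(a),np.sin(a),0]); zv=np.array([0,0,-1.]); xv=np.cross(yv,zv)
    Rt=R.from_matrix(np.column_stack([xv,yv,zv]))
    np.set_printoptions(precision=4,suppress=True)
    yc=Rc.as_matrix()[:,1]
    print("t",round(o["clock"],2),"pos",o["eef_pos"],"ydeg",np.degrees(np.arctan2(yc[1],yc[0])),"F",o["ft_force"],"M",o["ft_torque"],"grip",o["grip_width"],"q",o["joint_pos"])
    print("shift",Rc.inv().apply(np.array([x,y,z])-o["eef_pos"]),"rot",(Rc.inv()*Rt).as_rotvec())
    for k in (1,): pass
if __name__=="__main__": delta(*map(float,sys.argv[1:5]))
E
python3 d.py 0.5945 0.073 0.16 66.7
python3 - <<'E'
from h import *
T=load("top0.npz"); print(plane(T,174,222,0.06),plane(T,467,211,0.085),plane(T,331,140,0.02))
E
```

```text
t 0.1 pos [0.121  0.4845 0.2305] ydeg 75.97282750308823 F [-0.2744 -0.6278  0.433 ] M [-0.0285 -0.0444 -0.0061] grip 0.08542967656493952 q [1.326  0.2414 0.0039 1.3352 0.     1.5708]
shift [-0.5591 -0.2844  0.071 ] rot [-0.0019  0.0001  0.1618]
[0.53220276 0.35633805] [ 0.57395931 -0.36293599] [ 0.77224748 -0.02934652]
```

Request:
{"fn": "apply_moves", "kwargs": {
  "plan": [-0.56,-0.284,0,0,0,0.16,-0.56,-0.284,0,0,0,0.16,-0.56,-0.284,0,0,0,0.16,-0.56,-0.284,0,0,0,0.16,-0.56,-0.284,0,0,0,0.16,-0.56,-0.284,0,0,0,0.16,-0.56,-0.284,0,0,0,0.16,-0.56,-0.284,0,0,0,0.16,-0.56,-0.284,0,0,0,0.16,-0.56,-0.284,0,0,0,0.16,-0.56,-0.284,0,0,0,0.16,-0.56,-0.284,0,0,0,0.16],
  "grip": 0.05
}}

```text
clock: 1.1
eef_pos: [0.5, 0.1558, 0.2309]
tool_rot: [0.201, 0.98, -0.0, -0.0]
ft_force: [0.3, 0.6, -0.1]
grip_width: 0.0497
```

```bash
python3 d.py 0.5945 0.073 0.13 66.7
```

```text
t 1.1 pos [0.5    0.1558 0.2309] ydeg 66.78846828558761 F [ 0.3109  0.5852 -0.1427] M [ 0.0882 -0.0043  0.0457] grip 0.04970556880272545 q [0.3019 0.2884 0.0679 1.3511 0.0001 0.7071]
shift [-0.1196 -0.0388  0.1009] rot [-0.0004 -0.0007  0.0015]
```

Request:
{"fn": "apply_moves", "kwargs": {
  "plan": [-0.06,-0.02,0.05,0,0,0,-0.1196,-0.0388,0.1,0,0,0,-0.1196,-0.0388,0.1,0,0,0,-0.1196,-0.0388,0.1,0,0,0,-0.1196,-0.0388,0.1,0,0,0,-0.1196,-0.0388,0.1,0,0,0,-0.1196,-0.0388,0.1,0,0,0,-0.1196,-0.0388,0.1,0,0,0]
}}

```text
clock: 1.77
eef_pos: [0.5936, 0.0757, 0.1325]
tool_rot: [0.2, 0.98, 0.0, 0.001]
ft_force: [0.2, 0.1, -0.6]
grip_width: 0.0497
```

```bash
python3 d.py 0.5945 0.073 0.053 66.7; python3 - <<'E'
from workcell import optics
from h import *
for n,(r0,r1,c0,c1) in {"top":(165,265,260,410),"scene":(130,260,240,385)}.items():
    c=optics.camera(n); np.savez(n+"1.npz",**c)
    cv2.imwrite(f"pics/{n}1.png",cv2.resize(c["pixels"][r0:r1,c0:c1,::-1],None,fx=4,fy=4,interpolation=cv2.INTER_CUBIC))
E
```

```text
t 1.77 pos [0.5936 0.0757 0.1325] ydeg 66.8725971951071 F [ 0.1665  0.0744 -0.6244] M [ 0.0142 -0.0059 -0.0001] grip 0.04965254912502295 q [0.1268 0.4892 0.1064 1.1866 0.0003 0.5304]
shift [-0.0018 -0.0023  0.0795] rot [0.0009 0.0011 0.003 ]
```

View pics/scene1.png

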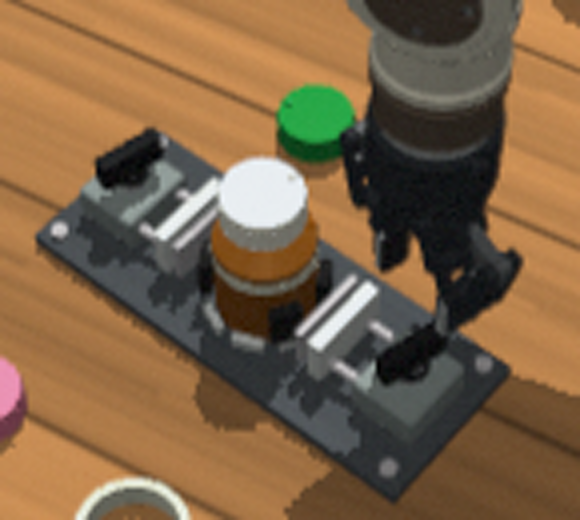

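View pics/top1.png

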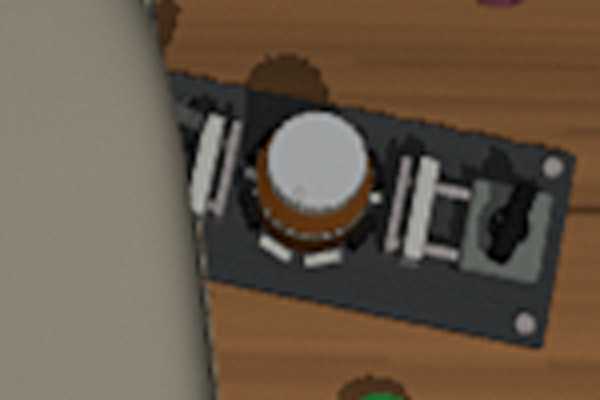

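Scene view: the fingers straddle the left bar, with the tips at crop (390,265) and (450,310) and the bar at about (410,355). The arm hides this knob in the top view. Descending.

Request:
{"fn": "apply_moves", "kwargs": {
  "plan": [0,0,0.02,0,0,0,0,0,0.04,0,0,0,0,0,0.06,0,0,0,0,0,0.075,0,0,0,0,0,0.079,0,0,0,0,0,0.079,0,0,0,0,0,0.079,0,0,0]
}}

```text
clock: 2.45
eef_pos: [0.5942, 0.0754, 0.0537]
tool_rot: [0.201, 0.98, 0.0, 0.001]
ft_force: [-0.1, -0.2, 0.2]
grip_width: 0.0502
```

```bash
python3 d.py 0.5945 0.073 0.053 66.7; python3 - <<'E'
from workcell import optics
from h import *
for n,(r0,r1,c0,c1) in {"scene":(140,250,290,390)}.items():
    c=optics.camera(n); np.savez(n+"2.npz",**c)
    cv2.imwrite(f"pics/{n}2.png",cv2.resize(c["pixels"][r0:r1,c0:c1,::-1],None,fx=5,fy=5,interpolation=cv2.INTER_CUBIC))
E
```

```text
t 2.45 pos [0.5942 0.0754 0.0537] ydeg 66.8565729499466 F [-0.1103 -0.1725  0.1721] M [ 0.0023 -0.0069 -0.0238] grip 0.050171989608517535 q [ 0.1263  0.5595  0.0022  1.0116 -0.      0.5302]
shift [-0.0012 -0.0021  0.0007] rot [0.0009 0.0016 0.0027]
```

View pics/scene2.png

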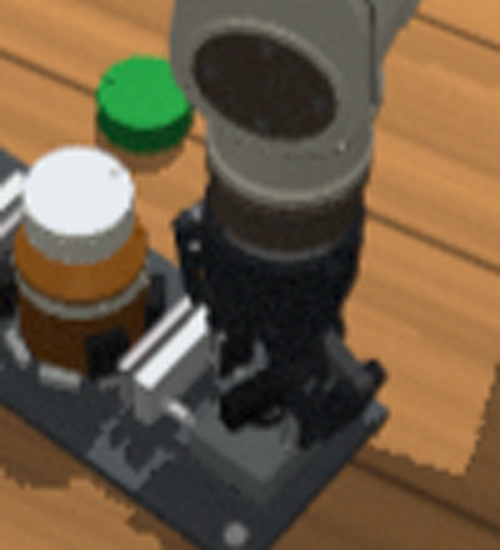

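The bar sits between the fingers, at about (240,395) in the crop. I'll nudge 2 mm and close.

Request:
{"fn": "apply_moves", "kwargs": {
  "plan": [-0.001,-0.002,0,0,0,0,-0.001,-0.002,0,0,0,0,-0.001,-0.002,0,0,0,0,-0.001,-0.002,0,0,0,0,-0.001,-0.002,0,0,0,0,-0.001,-0.002,0,0,0,0,-0.001,-0.002,0,0,0,0,-0.001,-0.002,0,0,0,0],
  "grip": 0.0
}}

```text
clock: 3.17
eef_pos: [0.5948, 0.0731, 0.0536]
tool_rot: [0.201, 0.98, 0.001, 0.001]
ft_force: [0.2, 1.8, 5.1]
grip_width: 0.0133
```

```bash
python3 d.py 0.5945 0.073 0.053 66.7
```

```text
t 3.17 pos [0.5948 0.0731 0.0536] ydeg 66.79530442220836 F [0.1843 1.8219 5.0641] M [ 0.3627  0.0789 -0.2836] grip 0.013310502913374147 q [0.1219 0.5595 0.0021 1.0107 0.0008 0.5269]
shift [ 0.0003 -0.0002  0.0006] rot [0.002  0.0019 0.0017]
```

Request:
{"fn": "apply_moves", "kwargs": {
  "plan": [0,0,0,0,0,0.08,0,0,0,0,0,0.17,0,0,0,0,0,0.26,0,0,0,0,0,0.35,0,0,0,0,0,0.44,0,0,0,0,0,0.53,0,0,0,0,0,0.62,0,0,0,0,0,0.71,0,0,0,0,0,0.8,0,0,0,0,0,0.89,0,0,0,0,0,0.95,0,0,0,0,0,1.0]
}}

```text
clock: 4.17
eef_pos: [0.5949, 0.0731, 0.0536]
tool_rot: [0.647, 0.763, 0.001, 0.001]
ft_force: [-0.2, 1.9, 6.6]
grip_width: 0.013
```

```bash
python3 d.py 0.5945 0.073 0.053 -1
```

```text
t 4.17 pos [0.5949 0.0731 0.0536] ydeg 9.43268711474232 F [-0.1753  1.906   6.6087] M [0.2705 0.0704 0.2776] grip 0.01298559384079905 q [0.1221 0.5595 0.0022 1.0107 0.0004 1.5283]
shift [-0.0001 -0.0004  0.0006] rot [ 0.0027 -0.0005  0.1821]
```

Request:
{"fn": "apply_moves", "kwargs": {
  "plan": [0,0,0,0,0,0.05,0,0,0,0,0,0.1,0,0,0,0,0,0.14,0,0,0,0,0,0.14]
}}

```text
clock: 4.5
eef_pos: [0.5949, 0.0731, 0.0537]
tool_rot: [0.698, 0.716, 0.001, 0.001]
ft_force: [0.3, -0.3, 6.9]
grip_width: 0.0128
```

```bash
python3 d.py 0.5945 0.073 0.053 -1
```

```text
t 4.5 pos [0.5949 0.0731 0.0537] ydeg 1.4727547595846313 F [ 0.3118 -0.2597  6.8594] M [0.3079 0.0557 0.0477] grip 0.01279402479289572 q [0.1221 0.5595 0.0022 1.0107 0.0004 1.6672]
shift [-0.0001 -0.0004  0.0007] rot [ 0.0027 -0.0007  0.0432]
```

Request:
{"fn": "apply_moves", "kwargs": {
  "plan": [0,0,0,0,0,0.03,0,0,0,0,0,0.06,0,0,0,0,0,0.06]
}}

```text
clock: 4.75
eef_pos: [0.5949, 0.0731, 0.0537]
tool_rot: [0.719, 0.695, 0.001, 0.001]
ft_force: [0.5, 1.1, 5.7]
grip_width: 0.0129
```

```bash
python3 d.py 0.5945 0.073 0.053 -1;  python3 - <<'E'
from workcell import optics
from h import *
for n,(r0,r1,c0,c1) in {"scene":(140,250,290,390)}.items():
    c=optics.camera(n); np.savez(n+"3.npz",**c)
    cv2.imwrite(f"pics/{n}3.png",cv2.resize(c["pixels"][r0:r1,c0:c1,::-1],None,fx=5,fy=5,interpolation=cv2.INTER_CUBIC))
E
```

```text
t 4.75 pos [0.5949 0.0731 0.0537] ydeg -1.8756588504875173 F [0.48   1.0636 5.6942] M [0.2514 0.0061 0.5534] grip 0.012895127489962735 q [0.1221 0.5595 0.0022 1.0107 0.0002 1.7257]
shift [-0.0001 -0.0004  0.0007] rot [ 0.0028 -0.0006 -0.0153]
```

View pics/scene3.png

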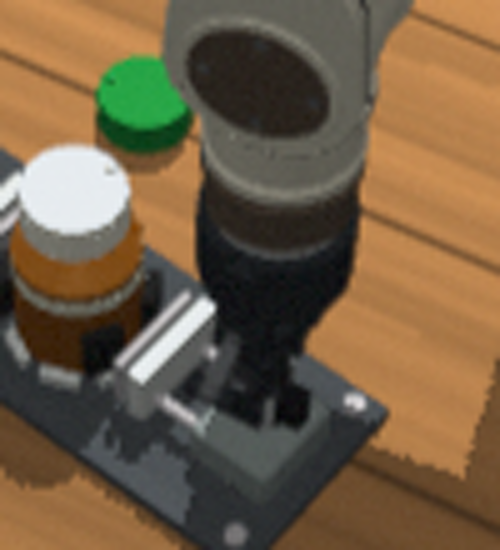

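Request:
{"fn": "apply_moves", "kwargs": {
  "plan": [0,0,0,0,0,0.03,0,0,0,0,0,0.06,0,0,0,0,0,0.06]
}}

```text
clock: 5.05
eef_pos: [0.5949, 0.0736, 0.0537]
tool_rot: [0.738, 0.674, 0.002, 0.001]
ft_force: [-0.1, 1.0, 5.7]
grip_width: 0.0132
```

```bash
python3 d.py 0.5945 0.073 0.053 -1
```

```text
t 5.05 pos [0.5949 0.0736 0.0537] ydeg -5.184444633191968 F [-0.0682  1.0419  5.7334] M [ 0.4237 -0.0161  1.2181] grip 0.013152489576638005 q [0.1226 0.5594 0.0022 1.0105 0.0009 1.7839]
shift [-0.0006 -0.0004  0.0007] rot [ 0.0029 -0.0014 -0.073 ]
```

Torque rose to 1.2 N m, so the left stop is reached. I'll relax and release, then lift.

Request:
{"fn": "apply_moves", "kwargs": {
  "plan": [0,0,0,0,0,-0.04,0,0,0,0,0,-0.05,0,0,0,0,0,-0.05]
}}

```text
clock: 5.3
eef_pos: [0.5949, 0.0737, 0.0536]
tool_rot: [0.722, 0.692, 0.002, 0.0]
ft_force: [-0.3, 2.5, 5.3]
grip_width: 0.013
```

Request:
{"fn": "apply_moves", "kwargs": {
  "plan": [0,0,0,0,0,0,0,0,0,0,0,0,0,0,0,0,0,0,0,0,0,0,0,0,0,0,-0.03,0,0,0,0,0,-0.06,0,0,0,0,0,-0.1,0,0,0,0,0,-0.14,0,0,0,0,0,-0.14,0,0,0],
  "grip": 0.05
}}

```text
clock: 6.05
eef_pos: [0.5983, 0.0728, 0.2015]
tool_rot: [0.723, 0.691, 0.006, 0.005]
ft_force: [0.6, 0.2, 2.3]
grip_width: 0.0502
```

```bash
python3 d.py 0.5495 -0.1735 0.19 66.7
```

```text
t 6.05 pos [0.5983 0.0728 0.2015] ydeg -2.539658613567664 F [0.6355 0.1694 2.2647] M [-0.0275 -0.1006  0.0488] grip 0.05022526437731532 q [ 0.1213  0.4469  0.2227  1.3315 -0.0003  1.7364]
shift [-0.2483 -0.038   0.0104] rot [ 0.0144  0.0072 -1.2084]
```

Request:
{"fn": "apply_moves", "kwargs": {
  "plan": [-0.03,-0.005,0,0,0,-0.12,-0.06,-0.01,0,0,0,-0.24,-0.09,-0.014,0,0,0,-0.36,-0.12,-0.018,0,0,0,-0.48,-0.15,-0.023,0,0,0,-0.6,-0.18,-0.028,0,0,0,-0.72,-0.21,-0.032,0,0,0,-0.84,-0.23,-0.035,0,0,0,-0.96,-0.248,-0.038,0,0,0,-1.08,-0.248,-0.038,0,0,0,-1.208,-0.248,-0.038,0,0,0,-1.208,-0.248,-0.038,0,0,0,-1.208]
}}

```text
clock: 7.05
eef_pos: [0.5446, -0.1738, 0.1918]
tool_rot: [0.204, 0.979, 0.0, -0.0]
ft_force: [1.3, -0.3, -0.4]
grip_width: 0.0502
```

```bash
python3 d.py 0.5495 -0.1735 0.13 66.7;python3 - <<'E'
from workcell import optics
from h import *
for n,(r0,r1,c0,c1) in {"scene":(110,260,235,375),"top":(165,265,260,410)}.items():
    c=optics.camera(n); np.savez(n+"4.npz",**c)
    cv2.imwrite(f"pics/{n}4.png",cv2.resize(c["pixels"][r0:r1,c0:c1,::-1],None,fx=4,fy=4,interpolation=cv2.INTER_CUBIC))
E
```

```text
t 7.05 pos [ 0.5446 -0.1738  0.1918] ydeg 66.47936817177126 F [ 1.2891 -0.3437 -0.4139] M [ 0.0268  0.0497 -0.0325] grip 0.05019296424155978 q [-0.3089  0.4018  0.1284  1.2982 -0.      0.1017]
shift [-0.0045  0.0022  0.0618] rot [-0.0001 -0.0008 -0.0039]
```

View pics/scene4.png

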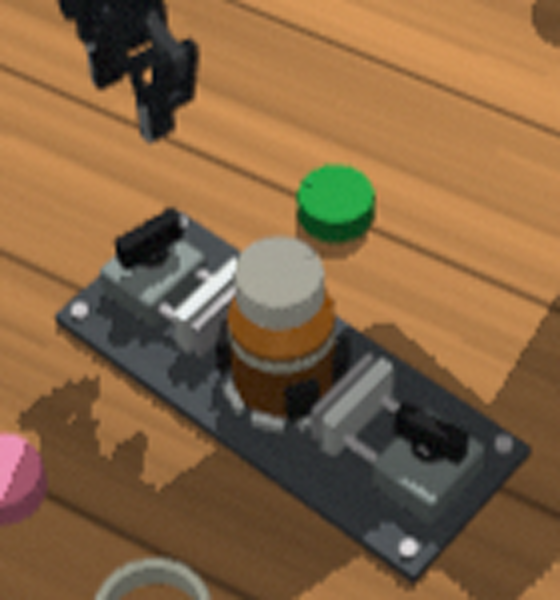

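View pics/top4.png

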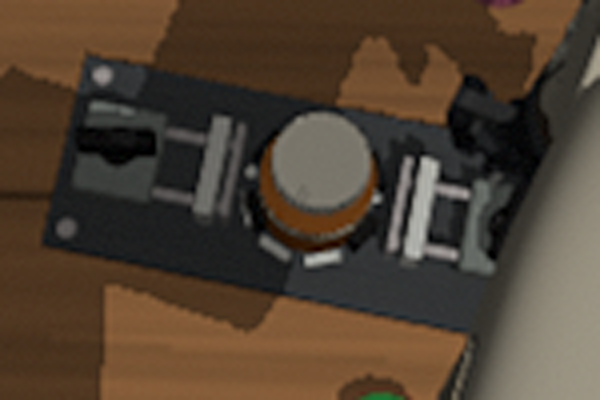

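```bash
python3 - <<'E'
from h import *
np.set_printoptions(precision=4,suppress=True)
c=load("top4.npz"); im=c["pixels"].astype(int).max(2)
print(im[192:210,277:303])
for th in (14,20):
    m=np.zeros(im.shape,np.uint8); m[194:207,278:301]=im[194:207,278:301]<th
    B,l=blobs(m,15); b=max(B,key=lambda b:b[1]); vv,uu=np.nonzero(l==b[0])
    P=np.array([plane(c,u,v,.08) for u,v in zip(uu,vv)]); e=np.linalg.eigh(np.cov(P.T))[1][:,1]
    print(P.mean(0),np.degrees(np.arctan2(e[1],e[0]))%180,len(uu))
E
```

```text
[[ 67  41  32  32  26  67  90  89  89  91  91  88  81 100 103  91  68  45
   48  46  38  33  28  27  29  29]
 [ 64  35  30  31  33  51  60  58  60  58  60  60  58  82  92  91  76  60
   63  64  56  52  48  49  37  30]
 [ 53  29  31  27  42  58  63  62  64  64  64  62  62  61  59  59  61  65
   65  67  64  65  65  66  50  33]
 [ 55  31  32  27  50  67  66  65  65  65  67  68  67  68  64  63  66  67
   66  66  67  66  64  63  47  32]
 [ 48  30  23  17  35  48  46  48  49  48  51  48  45  45  47  51  53  52
   54  51  54  63  67  62  45  41]
 [ 36  27   7   7  10   3   6  14  15  18  20  12   8   6  11  22  25  22
   22  20  27  47  62  63  59  74]
 [ 27  23  15  10  10  12  15   9   8  13  16  19  18  22  18  18  19   2
    3   2   3  15  56  57  68  83]
 [ 33  22  10  13  15  14  13  11  15  10  15  21  21  22  18  20  21  16
   11  11   9   8  54  53  50  57]
 [ 33  25  10  15  18  12  15  14  14  14  17  19  16  22  25  23  20  14
   15  14  13   3  53  49  30  30]
 [ 34  27  13   1   6   7   7  13   5  12  11   7  10  11  14  19  12   8
    7  11   8   0  54  49  29  29]
 [ 31  30 
[... 237 characters left out ...]
  59  41  14   8  10   8  14   5   2  27  46
   51  51  50  51  47  33  32  30]
 [ 30  27  49  65  66  64  65  67  62  39  14   2   5   4  18  43  58  65
   67  67  69  65  48  33  30  32]
 [ 30  31  55  63  62  62  64  62  68  62  51  41  33  44  52  64  67  64
   64  64  66  63  41  30  28  31]
 [ 27  44  62  64  64  62  62  63  65  66  69  62  58  64  67  66  65  65
   64  62  64  57  41  30  33  32]
 [ 26  49  65  65  63  62  64  64  63  63  63  62  64  65  63  64  61  64
   64  67  64  51  34  29  30  32]
 [ 28  53  65  65  64  63  61  63  62  63  64  62  64  63  65  63  63  61
   65  67  65  47  30  29  31  32]]
[0.5886 0.0724] 85.49155689771715 87
[0.5899 0.0733] 85.42345019777619 129
```

The left bar now points at about 85–89° in world, a turn of about 1.2 rad, which agrees with the torque stop. The jar hasn't changed. Now the right knob.

Request:
{"fn": "apply_moves", "kwargs": {
  "plan": [-0.0045,0.002,0.03,0,0,0,-0.0045,0.002,0.06,0,0,0,-0.0045,0.002,0.062,0,0,0,-0.0045,0.002,0.062,0,0,0,-0.0045,0.002,0.062,0,0,0]
}}

```text
clock: 7.57
eef_pos: [0.5503, -0.1731, 0.1312]
tool_rot: [0.202, 0.979, -0.0, 0.0]
ft_force: [0.6, 0.2, 0.1]
grip_width: 0.05
```

```bash
python3 d.py 0.5495 -0.1735 0.053 66.7;python3 - <<'E'
from workcell import optics
from h import *
for n,(r0,r1,c0,c1) in {"scene":(90,230,210,350)}.items():
    c=optics.camera(n); np.savez(n+"5.npz",**c)
    cv2.imwrite(f"pics/{n}5.png",cv2.resize(c["pixels"][r0:r1,c0:c1,::-1],None,fx=4,fy=4,interpolation=cv2.INTER_CUBIC))
E
```

```text
t 7.57 pos [ 0.5503 -0.1731  0.1312] ydeg 66.70067320158981 F [0.5991 0.1986 0.0575] M [-0.0322  0.0193 -0.0223] grip 0.04995429645535014 q [-0.3047  0.45    0.0398  1.16   -0.      0.102 ]
shift [ 0.0006 -0.0007  0.0782] rot [0.     0.0005 0.    ]
```

View pics/scene5.png

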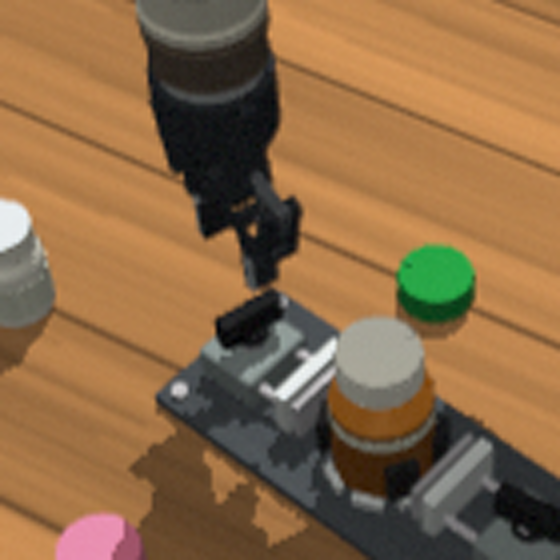

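The tips at (208,230) and (262,280) straddle the right bar at (250,318). Descending and closing.

Request:
{"fn": "apply_moves", "kwargs": {
  "plan": [0,0,0.02,0,0,0,0,0,0.04,0,0,0,0,0,0.06,0,0,0,0,0,0.074,0,0,0,0,0,0.078,0,0,0,0,0,0.078,0,0,0,0,0,0.078,0,0,0]
}}

```text
clock: 8.2
eef_pos: [0.5511, -0.1738, 0.054]
tool_rot: [0.202, 0.979, -0.0, 0.001]
ft_force: [0.6, 0.4, 1.5]
grip_width: 0.0502
```

Request:
{"fn": "apply_moves", "kwargs": {
  "plan": [0,0,0,0,0,0,0,0,0,0,0,0,0,0,0,0,0,0,0,0,0,0,0,0,0,0,0,0,0,0,0,0,0,0,0,0,0,0,0,0,0,0],
  "grip": 0.0
}}

```text
clock: 8.78
eef_pos: [0.551, -0.1734, 0.0538]
tool_rot: [0.202, 0.979, 0.0, 0.001]
ft_force: [-0.4, 1.2, 5.3]
grip_width: 0.0131
```

```bash
python3 d.py 0.5495 -0.1735 0.053 66.7
```

```text
t 8.78 pos [ 0.551  -0.1734  0.0538] ydeg 66.73418119604652 F [-0.4235  1.1772  5.2859] M [0.2734 0.0957 0.1507] grip 0.013091533087097488 q [-0.3052  0.5218 -0.0638  0.9825  0.0006  0.1009]
shift [ 0.0013 -0.0007  0.0008] rot [0.0008 0.0027 0.0006]
```

Request:
{"fn": "apply_moves", "kwargs": {
  "plan": [0,0,0,0,0,0.08,0,0,0,0,0,0.17,0,0,0,0,0,0.26,0,0,0,0,0,0.35,0,0,0,0,0,0.44,0,0,0,0,0,0.53,0,0,0,0,0,0.62,0,0,0,0,0,0.71,0,0,0,0,0,0.8,0,0,0,0,0,0.89,0,0,0,0,0,0.98,0,0,0,0,0,1.05]
}}

```text
clock: 9.78
eef_pos: [0.5499, -0.1742, 0.0538]
tool_rot: [0.667, 0.745, -0.001, 0.001]
ft_force: [-3.5, -1.1, 8.4]
grip_width: 0.0132
```

Request:
{"fn": "apply_moves", "kwargs": {
  "plan": [0,0,0,0,0,0.05,0,0,0,0,0,0.1,0,0,0,0,0,0.14,0,0,0,0,0,0.14]
}}

```text
clock: 10.12
eef_pos: [0.5497, -0.1742, 0.0538]
tool_rot: [0.717, 0.697, -0.001, 0.001]
ft_force: [-2.8, -1.4, 7.8]
grip_width: 0.0136
```

```bash
python3 d.py 0.5495 -0.1735 0.053 -3
```

```text
t 10.12 pos [ 0.5497 -0.1742  0.0538] ydeg -1.5590994635939857 F [-2.7664 -1.3646  7.7695] M [-0.2457  0.694   0.2633] grip 0.01359532443643539 q [-0.306   0.5214 -0.0645  0.984  -0.0018  1.292 ]
shift [ 0.0007 -0.0002  0.0008] rot [0.0005 0.002  0.0251]
```

Request:
{"fn": "apply_moves", "kwargs": {
  "plan": [0,0,0,0,0,0.03,0,0,0,0,0,0.06,0,0,0,0,0,0.07]
}}

```text
clock: 10.37
eef_pos: [0.5497, -0.1742, 0.0539]
tool_rot: [0.739, 0.674, -0.001, 0.001]
ft_force: [-3.3, -1.9, 8.2]
grip_width: 0.013
```

```bash
python3 d.py 0.5495 -0.1735 0.053 -3
```

```text
t 10.37 pos [ 0.5497 -0.1742  0.0539] ydeg -5.317822831777319 F [-3.3105 -1.9009  8.1862] M [-0.3617  0.8719  1.8356] grip 0.01301641229738894 q [-0.3056  0.5213 -0.0644  0.9842 -0.0025  1.358 ]
shift [ 0.0007 -0.0002  0.0009] rot [ 0.0003  0.0026 -0.0405]
```

Torque jumped to 1.8 N m, so the right stop is reached. Relaxing, opening and lifting.

Request:
{"fn": "apply_moves", "kwargs": {
  "plan": [0,0,0,0,0,-0.04,0,0,0,0,0,-0.055,0,0,0,0,0,-0.055]
}}

```text
clock: 10.62
eef_pos: [0.5497, -0.1742, 0.0538]
tool_rot: [0.721, 0.693, -0.001, 0.001]
ft_force: [-2.5, -1.5, 7.8]
grip_width: 0.013
```

Request:
{"fn": "apply_moves", "kwargs": {
  "plan": [0,0,0,0,0,0,0,0,0,0,0,0,0,0,0,0,0,0,0,0,0,0,0,0,0,0,-0.03,0,0,0,0,0,-0.06,0,0,0,0,0,-0.1,0,0,0,0,0,-0.14,0,0,0,0,0,-0.16,0,0,0,0,0,-0.16,0,0,0,0,0,-0.16,0,0,0],
  "grip": 0.05
}}

```text
clock: 11.53
eef_pos: [0.5508, -0.1737, 0.2137]
tool_rot: [0.721, 0.692, 0.001, 0.002]
ft_force: [-0.2, 1.0, -1.1]
grip_width: 0.0499
```

```bash
python3 d.py 0.5712 -0.0495 0.19 -3; python3 - <<'E'
from workcell import optics
from h import *
for n,(r0,r1,c0,c1) in {"scene":(130,260,240,385),"top":(165,265,260,410)}.items():
    c=optics.camera(n); np.savez(n+"6.npz",**c)
    cv2.imwrite(f"pics/{n}6.png",cv2.resize(c["pixels"][r0:r1,c0:c1,::-1],None,fx=4.5,fy=4.5,interpolation=cv2.INTER_CUBIC))
E
```

```text
t 11.53 pos [ 0.5508 -0.1737  0.2137] ydeg -2.349797448082723 F [-0.1677  0.9515 -1.1488] M [0.0179 0.0288 0.0437] grip 0.049917555206999774 q [-0.3055  0.4001  0.1832  1.3504 -0.      1.3064]
shift [0.1249 0.0152 0.0237] rot [0.0034 0.0009 0.0113]
```

View pics/scene6.png

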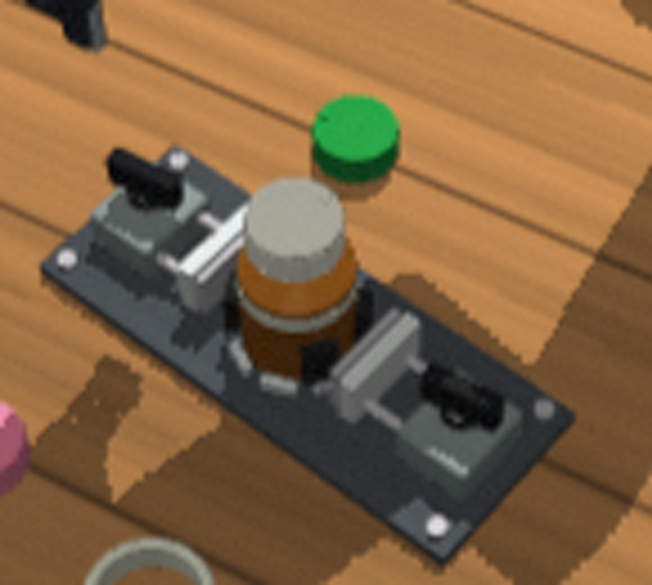

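View pics/top6.png

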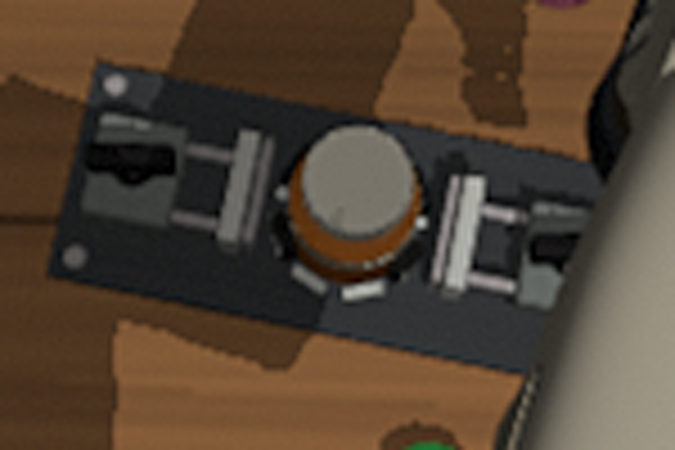

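```bash
python3 - <<'E'
from h import *
np.set_printoptions(precision=4,suppress=True)
for n,(x0,y0,x1,y1) in {"top":(322,188,356,222),"scene":(292,168,320,188)}.items():
    for k in ("0","6"):
        c=load(n+k+".npz"); im=c["pixels"].astype(int)
        sat=im.max(2)-im.min(2)
        if n=="top": m=(im.min(2)>(100 if k=="0" else 60))&(sat<25)
        else: m=(im.min(2)>(190 if k=="0" else 125))&(sat<30)
        mm=np.zeros(m.shape,np.uint8); mm[y0:y1,x0:x1]=m[y0:y1,x0:x1]
        B,l=blobs(mm,50); b=max(B,key=lambda b:b[1]); cs,_=cv2.findContours((l==b[0]).astype(np.uint8),cv2.RETR_EXTERNAL,cv2.CHAIN_APPROX_NONE)
        P=np.array([plane(c,u,v,.133) for u,v in cs[0][:,0]],np.float32)*1000
        print(n,k,b[1:],cv2.fitEllipse(P), cv2.minEnclosingCircle(P))
E
```

```text
top 0 (np.int32(486), array([338.8272, 204.7922]), array([327, 193,  25,  25], dtype=int32)) ((571.0758666992188, -49.2994270324707), (56.147735595703125, 57.01668167114258), 95.19933319091797) ((570.5682983398438, -48.57979965209961), 29.832618713378906)
top 6 (np.int32(487), array([339.0041, 204.7618]), array([327, 193,  25,  25], dtype=int32)) ((571.1682739257812, -49.67884826660156), (55.51800537109375, 57.85289001464844), 70.56987762451172) ((570.9725341796875, -50.38691329956055), 29.7170467376709)
scene 0 (np.int32(301), array([304.6246, 177.897 ]), array([292, 170,  25,  17], dtype=int32)) ((572.6882934570312, -51.86570358276367), (51.51994705200195, 57.759193420410156), 23.03348731994629) ((571.6979370117188, -54.19577407836914), 31.021656036376953)
scene 6 (np.int32(314), array([303.9745, 178.1975]), array([292, 170,  24,  17], dtype=int32)) ((574.5982055664062, -52.756752014160156), (51.22012710571289, 61.385459899902344), 48.81941223144531) ((577.8352661132812, -54.73609924316406), 32.978919982910156)
```

Request:
{"fn": "apply_moves", "kwargs": {
  "plan": [0.04,0.005,0,0,0,0,0.08,0.01,0,0,0,0,0.115,0.014,0.01,0,0,0,0.125,0.0152,0.018,0,0,0,0.125,0.0152,0.018,0,0,0,0.125,0.0152,0.018,0,0,0,0.125,0.0152,0.018,0,0,0],
  "grip": 0.085
}}

```text
clock: 12.22
eef_pos: [0.5695, -0.0501, 0.1933]
tool_rot: [0.722, 0.692, -0.001, -0.001]
ft_force: [0.1, 0.5, 0.4]
grip_width: 0.0851
```

```bash
python3 d.py 0.5712 -0.0495 0.095 -2; python3 - <<'E'
from workcell import optics
from h import *
for n,(r0,r1,c0,c1) in {"scene":(100,240,240,385)}.items():
    c=optics.camera(n); np.savez(n+"7.npz",**c)
    cv2.imwrite(f"pics/{n}7.png",cv2.resize(c["pixels"][r0:r1,c0:c1,::-1],None,fx=4,fy=4,interpolation=cv2.INTER_CUBIC))
E
```

```text
t 12.22 pos [ 0.5695 -0.0501  0.1933] ydeg -2.3962658284182314 F [0.1259 0.5172 0.3543] M [0.0118 0.0001 0.0303] grip 0.08508286823480506 q [-0.0874  0.4023  0.1331  1.3038 -0.0006  1.5253]
shift [0.0007 0.0019 0.0983] rot [-0.0022  0.0005 -0.0069]
```

View pics/scene7.png

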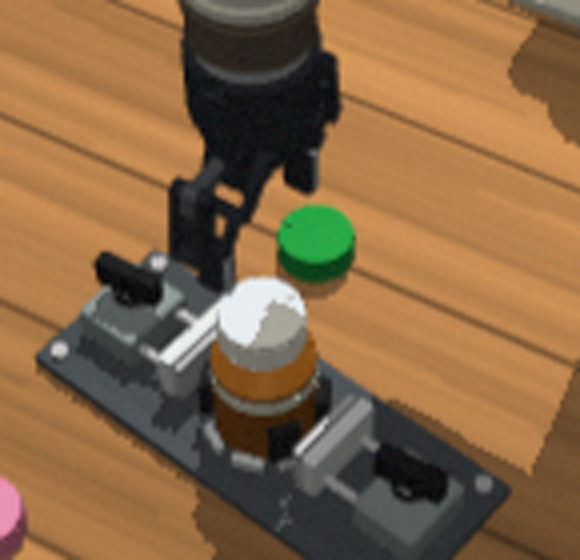

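The fingers straddle the cap: tips at (218,285) and (300,185), cap at (262,310). Descending in small steps.

Request:
{"fn": "apply_moves", "kwargs": {
  "plan": [0.0005,0.002,0.02,0,0,0,0.0005,0.002,0.04,0,0,0,0.0005,0.002,0.058,0,0,0,0.0005,0.002,0.072,0,0,0,0.0005,0.002,0.084,0,0,0,0.0005,0.002,0.092,0,0,0,0.0005,0.002,0.097,0,0,0,0.0005,0.002,0.097,0,0,0,0.0005,0.002,0.097,0,0,0]
}}

```text
clock: 13.02
eef_pos: [0.5725, -0.0494, 0.0978]
tool_rot: [0.722, 0.692, 0.0, 0.0]
ft_force: [-0.3, 0.1, 0.1]
grip_width: 0.0851
```

```bash
python3 d.py 0.5712 -0.0495 0.095 -2; python3 - <<'E'
from workcell import optics
from h import *
for n,(r0,r1,c0,c1) in {"scene":(140,220,270,350)}.items():
    c=optics.camera(n); np.savez(n+"8.npz",**c)
    cv2.imwrite(f"pics/{n}8.png",cv2.resize(c["pixels"][r0:r1,c0:c1,::-1],None,fx=7,fy=7,interpolation=cv2.INTER_CUBIC))
E
```

```text
t 13.02 pos [ 0.5725 -0.0494  0.0978] ydeg -2.401602390424817 F [-0.2522  0.0705  0.1074] M [-0.0452 -0.0117 -0.015 ] grip 0.08513012891967865 q [-0.086   0.4739 -0.0156  1.0806 -0.0001  1.5268]
shift [-0.0002 -0.0012  0.0028] rot [ 0.0006  0.0001 -0.007 ]
```

View pics/scene8.png

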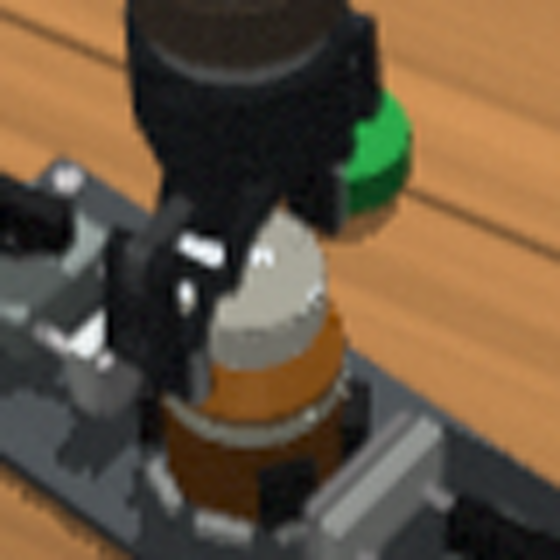

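```bash
python3 - <<'E'
from h import *
c=load("scene8.npz")
for z in (.09,.1,.11,.12):
    print(z,(proj(c,(0.614,-0.052,z))-[270,140])*7,(proj(c,(0.614,-0.063,z))-[270,140])*7,(proj(c,(0.614,-0.041,z))-[270,140])*7)
E
```

```text
0.09 [188.49712166 412.00559642] [163.12081637 400.10918315] [214.00644643 423.96436923]
0.1 [187.31007577 396.57991862] [161.75127789 384.6370044 ] [213.00383485 408.58589646]
0.11 [186.10549068 380.92631873] [160.36155732 368.93682131] [211.98636978 392.9795947 ]
0.12 [184.88297477 365.03970766] [158.95120526 353.00355653] [210.95371868 377.14036333]
```

Near fingertip at (200,402), so its end is at z ≈ 0.10 m. It will swing forward as it closes, so I'll raise 2 mm before gripping.

Request:
{"fn": "apply_moves", "kwargs": {
  "plan": [0,-0.001,-0.002,0,0,0,0,-0.001,-0.002,0,0,0,0,-0.001,-0.002,0,0,0,0,-0.001,-0.002,0,0,0,0,-0.001,-0.002,0,0,0,0,-0.001,-0.002,0,0,0,0,-0.001,-0.002,0,0,0],
  "grip": 0.03
}}

```text
clock: 13.65
eef_pos: [0.5726, -0.0486, 0.1009]
tool_rot: [0.721, 0.693, 0.001, 0.001]
ft_force: [0.9, -0.1, 5.7]
grip_width: 0.056
```

```bash
python3 d.py 0.5712 -0.0495 0.0995 -2; python3 - <<'E'
from workcell import optics
from h import *
for n,(r0,r1,c0,c1) in {"scene":(140,220,270,350)}.items():
    c=optics.camera(n); np.savez(n+"9.npz",**c)
    cv2.imwrite(f"pics/{n}9.png",cv2.resize(c["pixels"][r0:r1,c0:c1,::-1],None,fx=7,fy=7,interpolation=cv2.INTER_CUBIC))
E
```

```text
t 13.65 pos [ 0.5726 -0.0486  0.1009] ydeg -2.331235632520582 F [ 0.9431 -0.0855  5.7284] M [ 0.0593 -0.1937  0.0634] grip 0.0559824803686875 q [-0.0848  0.4689 -0.0147  1.0834  0.0001  1.5267]
shift [-0.0009 -0.0014  0.0014] rot [ 0.0038  0.0001 -0.0058]
```

View pics/scene9.png

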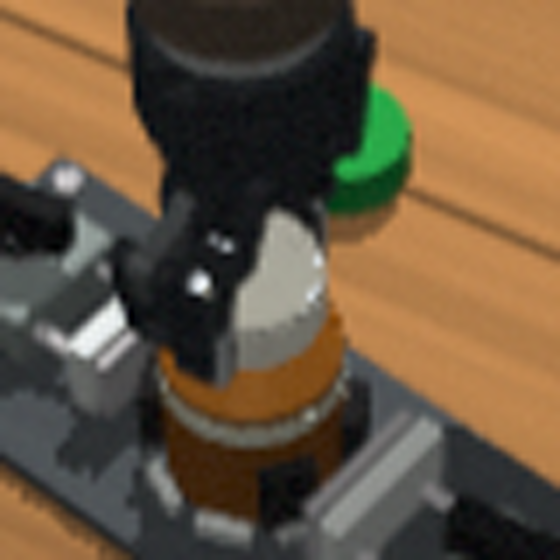

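Request:
{"fn": "apply_moves", "kwargs": {
  "plan": [0,0,0,0,0,-0.05,0,0,-0.0002,0,0,-0.12,0,0,-0.0003,0,0,-0.2,0,0,-0.0004,0,0,-0.28,0,0,-0.0006,0,0,-0.36,0,0,-0.0007,0,0,-0.44,0,0,-0.0008,0,0,-0.5,0,0,-0.0008,0,0,-0.5]
}}

```text
clock: 14.37
eef_pos: [0.5718, -0.0486, 0.1016]
tool_rot: [0.527, 0.85, 0.001, 0.001]
ft_force: [-1.2, -0.2, 6.6]
grip_width: 0.0561
```

```bash
cat > pipv.py <<'E'
import sys
from workcell import optics
from h import *
k=sys.argv[1]
a=[]
for n,(r0,r1,c0,c1) in {"scene":(140,220,270,350),"top":(170,250,300,380)}.items():
    c=optics.camera(n); np.savez(n+k+".npz",**c)
    a.append(cv2.resize(c["pixels"][r0:r1,c0:c1,::-1],None,fx=5,fy=5,interpolation=cv2.INTER_CUBIC))
cv2.imwrite(f"pics/b{k}.png",np.hstack(a))
E
python3 d.py 0.5712 -0.0495 0.101 26; python3 pipv.py 10
```

```text
t 14.37 pos [ 0.5718 -0.0486  0.1016] ydeg 26.39723740916097 F [-1.2049 -0.1962  6.5668] M [ 0.0964  0.234  -0.0171] grip 0.05606498642564032 q [-0.085   0.468  -0.0143  1.0864  0.0002  1.0251]
shift [-0.0005 -0.0009  0.0006] rot [0.0019 0.0009 0.0069]
```

View pics/b10.png

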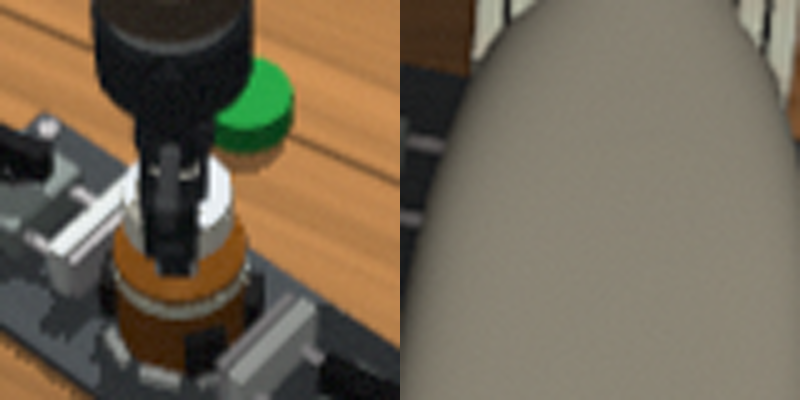

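Request:
{"fn": "apply_moves", "kwargs": {
  "plan": [0,0,-0.0001,0,0,-0.06,0,0,-0.0002,0,0,-0.14,0,0,-0.0004,0,0,-0.22,0,0,-0.0005,0,0,-0.3,0,0,-0.0006,0,0,-0.38,0,0,-0.0007,0,0,-0.46]
}}

```text
clock: 14.97
eef_pos: [0.5712, -0.049, 0.1023]
tool_rot: [0.319, 0.948, -0.0, 0.001]
ft_force: [-2.5, 0.2, 8.3]
grip_width: 0.0561
```

```bash
python3 d.py 0.5712 -0.0495 0.102 52
```

```text
t 14.97 pos [ 0.5712 -0.049   0.1023] ydeg 52.80494113357975 F [-2.489   0.196   8.3192] M [-0.0609  0.6129 -0.4729] grip 0.05606787303522215 q [-0.0852  0.4672 -0.0137  1.089  -0.0006  0.564 ]
shift [-0.0004 -0.0004  0.0003] rot [0.     0.0011 0.014 ]
```

Request:
{"fn": "apply_moves", "kwargs": {
  "plan": [0,0,-0.0001,0,0,-0.06,0,0,-0.0002,0,0,-0.12,0,0,-0.0003,0,0,-0.18,0,0,-0.0004,0,0,-0.24,0,0,-0.0005,0,0,-0.28]
}}

```text
clock: 15.38
eef_pos: [0.571, -0.0492, 0.1035]
tool_rot: [0.184, 0.983, -0.0, 0.001]
ft_force: [-4.9, -1.5, 11.4]
grip_width: 0.0561
```

```bash
python3 d.py 0.5712 -0.0495 0.102 70; python3 pipv.py 11
```

```text
t 15.38 pos [ 0.571  -0.0492  0.1035] ydeg 68.78291124344501 F [-4.8739 -1.4707 11.3884] M [-0.1883  0.8511 -0.3243] grip 0.05608923841998479 q [-0.0854  0.4657 -0.0127  1.0911 -0.001   0.2849]
shift [-0.0002 -0.0002  0.0015] rot [-0.0007  0.0015 -0.0212]
```

View pics/b11.png

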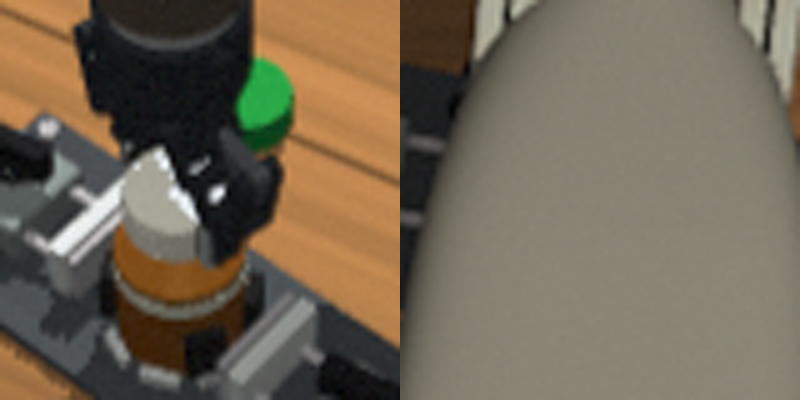

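Request:
{"fn": "apply_moves", "kwargs": {
  "plan": [0,0,-0.0003,0,0,-0.04,0,0,-0.0005,0,0,-0.08,0,0,-0.0007,0,0,-0.12,0,0,-0.0008,0,0,-0.15,0,0,-0.0008,0,0,-0.15]
}}

```text
clock: 15.9
eef_pos: [0.5709, -0.0493, 0.1039]
tool_rot: [0.111, 0.994, -0.001, 0.0]
ft_force: [-4.0, -1.6, 9.8]
grip_width: 0.0561
```

```bash
python3 d.py 0.5712 -0.0495 0.102 77
```

```text
t 15.9 pos [ 0.5709 -0.0493  0.1039] ydeg 77.2826966461112 F [-3.9954 -1.5557  9.773 ] M [-0.2315  0.8014 -0.2998] grip 0.0560907637480508 q [-0.0855  0.4654 -0.012   1.0926 -0.0013  0.1365]
shift [-0.0003 -0.0001  0.0019] rot [-0.0012  0.001   0.0049]
```

```bash
python3 - <<'E'
from workcell import optics
from h import *
c=optics.camera("scene"); np.savez("scene12.npz",**c)
for a in (215,225,231,240): print(a,(proj(c,(0.571+.023*np.cos(np.radians(a)),-.0495+.023*np.sin(np.radians(a)),.138))-[285,155])*12)
cv2.imwrite("pics/s12.png",cv2.resize(c["pixels"][155:200,285:335,::-1],None,fx=12,fy=12,interpolation=cv2.INTER_NEAREST))
E
```

```text
215 [238.80565453 173.49575243]
225 [220.42928145 176.20557496]
231 [209.74983234 179.01942019]
240 [194.51365437 184.83690558]
```

View pics/s12.png

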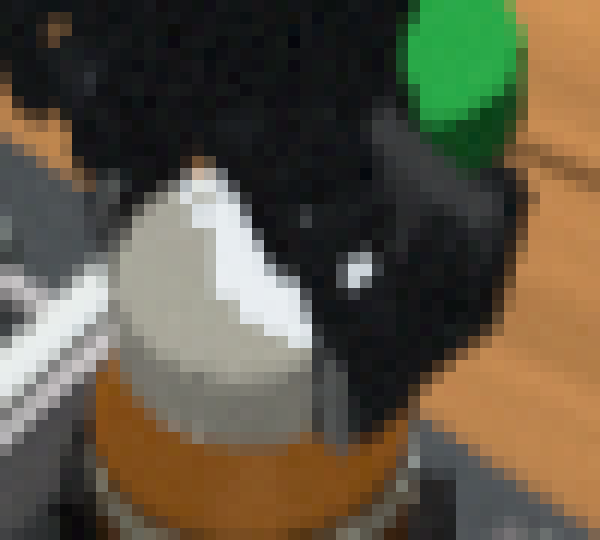

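There is a small greyish spot at crop (200,190), close to the predicted pip position for a cap that turned with the gripper, (205,180). So the cap followed. Now a gentle lift test.

Request:
{"fn": "apply_moves", "kwargs": {
  "plan": [0,0,-0.001,0,0,0,0,0,-0.002,0,0,0,0,0,-0.003,0,0,0,0,0,-0.004,0,0,0,0,0,-0.004,0,0,0]
}}

```text
clock: 16.37
eef_pos: [0.5707, -0.049, 0.1052]
tool_rot: [0.111, 0.994, -0.0, -0.001]
ft_force: [0.7, -2.3, -2.0]
grip_width: 0.0557
```

```bash
python3 d.py 0.5712 -0.0495 0.102 77
```

```text
t 16.37 pos [ 0.5707 -0.049   0.1052] ydeg 77.26364219221254 F [ 0.7175 -2.2711 -2.0457] M [-0.4211 -0.0422 -0.3182] grip 0.055690946886924546 q [-0.0853  0.4655 -0.0081  1.0987 -0.0007  0.137 ]
shift [-0.0006 -0.0003  0.0032] rot [-0.0009 -0.0013  0.0046]
```

Request:
{"fn": "apply_moves", "kwargs": {
  "plan": [0,0,-0.001,0,0,0,0,0,-0.0015,0,0,0,0,0,-0.0015,0,0,0]
}}

```text
clock: 16.62
eef_pos: [0.5703, -0.0488, 0.1058]
tool_rot: [0.111, 0.994, -0.0, -0.001]
ft_force: [2.6, -2.7, -12.5]
grip_width: 0.0562
```

```bash
python3 d.py 0.5712 -0.0495 0.102 77;  python3 - <<'E'
from workcell import optics
from h import *
c=optics.camera("scene"); np.savez("scene13.npz",**c)
b=load("scene12.npz")
f=lambda c: cv2.resize(c["pixels"][155:205,285:318,::-1],None,fx=11,fy=11,interpolation=cv2.INTER_NEAREST)
cv2.imwrite("pics/s13.png",np.hstack([f(b),f(c)]))
E
```

```text
t 16.62 pos [ 0.5703 -0.0488  0.1058] ydeg 77.28467319627241 F [  2.5595  -2.7059 -12.5156] M [-0.5385 -0.5038 -0.2782] grip 0.05619741278722384 q [-0.0852  0.4654 -0.0067  1.1016 -0.0005  0.1367]
shift [-0.001  -0.0004  0.0038] rot [-0.0009 -0.0028  0.005 ]
```

View pics/s13.png

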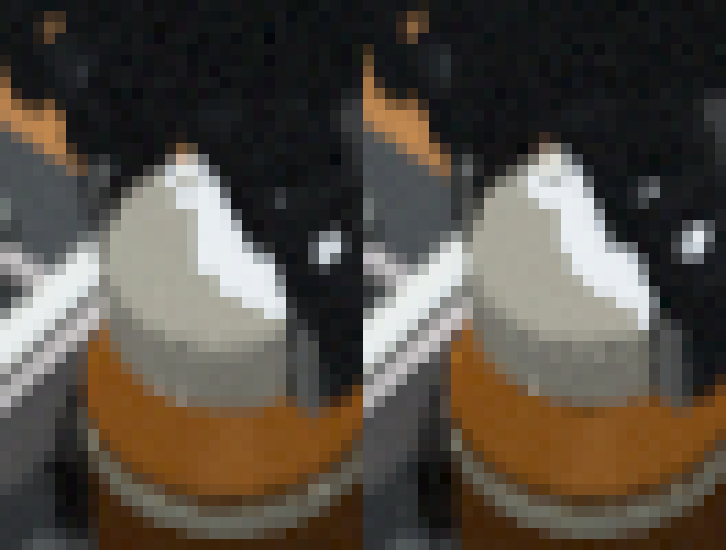

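Fz fell to −12 N with only 0.6 mm of rise, so the thread still holds. I'll ease back down and estimate the cap yaw from the spot.

Request:
{"fn": "apply_moves", "kwargs": {
  "plan": [0,0,0.0015,0,0,0,0,0,0.003,0,0,0,0,0,0.0045,0,0,0,0,0,0.0045,0,0,0]
}}

```text
clock: 17.0
eef_pos: [0.571, -0.0489, 0.1052]
tool_rot: [0.111, 0.994, -0.0, 0.001]
ft_force: [-5.7, -1.7, 6.9]
grip_width: 0.0561
```

```bash
python3 d.py 0.5712 -0.0495 0.102 77;  python3 - <<'E'
from h import *
c=load("scene12.npz")
im=c["pixels"].astype(int)
print(im[168:176,297:306].tolist())
for uv in ((301.2,170.2),(300.7,171),(302,170)):
    p=plane(c,*uv,.1365)-np.array([.571,-.0492]); print(uv,p,np.hypot(*p),np.degrees(np.arctan2(p[1],p[0]))%360)
E
```

```text
t 17.0 pos [ 0.571  -0.0489  0.1052] ydeg 77.2807642761288 F [-5.7266 -1.7286  6.8597] M [-0.5282  0.997  -0.1639] grip 0.05607715551324289 q [-0.0852  0.4641 -0.0103  1.0952 -0.0005  0.1368]
shift [-0.0003 -0.0005  0.0032] rot [-0.0004  0.0012  0.0049]
[[[21, 19, 24], [17, 15, 19], [17, 20, 20], [43, 33, 27], [111, 81, 53], [82, 70, 55], [22, 22, 26], [19, 18, 21], [21, 22, 20]], [[18, 21, 20], [16, 15, 16], [30, 29, 30], [104, 99, 95], [199, 177, 158], [178, 171, 163], [104, 108, 111], [18, 20, 22], [19, 20, 23]], [[21, 21, 21], [63, 61, 59], [112, 112, 108], [180, 187, 192], [223, 228, 224], [221, 225, 226], [181, 187, 193], [72, 73, 78], [18, 20, 18]], [[84, 84, 77], [129, 127, 118], [176, 176, 165], [218, 221, 223], [189, 190, 183], [195, 197, 191], [211, 217, 221], [166, 173, 177], [43, 44, 45]], [[149, 145, 136], [168, 167, 155], [167, 166, 153], [174, 174, 165], [215, 221, 224], [219, 224, 228], [232, 237, 240], [225, 231, 234], [91, 94, 99]], [[167, 165, 153], [167, 165, 154], [167, 166, 154], [176, 176, 167], [220, 225, 227], [223, 227, 230], [232, 237, 240], [228, 234, 237], [165, 170, 177]], [[167, 165, 153], [169, 167, 157], [170, 167, 155], [170, 168, 157], [167, 166, 154], [178, 179, 171], [232, 237, 240], [232, 237, 240], [225, 230, 235]], [[168, 167, 155], [167, 165, 152], [167, 165, 153], [169, 165, 153], [168, 165, 154], [180, 181, 172], [232, 237, 241], [232, 237, 241], [228, 233, 237]]]
(301.2, 170.2) [-0.01305794 -0.02123308] 0.02492695661134965 238.40927811398012
(300.7, 171) [-0.01016464 -0.02101658] 0.023345588496027362 244.18933477111335
(302, 170) [-0.01463659 -0.01976612] 0.024595308121136965 233.4804785719015
```

```bash
python3 - <<'E'
from workcell import optics
from h import *
c=optics.camera("scene"); np.savez("scene14.npz",**c)
np.set_printoptions(precision=2,suppress=True)
for k in ("0","6","9","10","11","12","13","14"):
    im=load(f"scene{k}.npz")["pixels"].astype(float)
    out=[]
    for u in range(299,306):
        p=im[178:200,u]; s=(p[:,0]-p[:,2])/(p.max(1)+1)   # redness jump
        i=np.argmax(s>0.45); 
        out.append(178+i-1+(0.45-s[i-1])/(s[i]-s[i-1]) if i>0 else np.nan)
    # band: find local min of redness below
    bd=[]
    for u in range(299,306):
        p=im[190:206,u]; s=(p[:,0]-p[:,2])/(p.max(1)+1); i=np.argmin(s); w=np.clip(0.5-s,0,None); w[:max(0,i-3)]=0; w[i+4:]=0; bd.append(190+(w*np.arange(len(w))).sum()/w.sum())
    print(k,np.array(out),np.array(bd))
c=load("scene0.npz"); print("px per mm", (proj(c,(.6,-.05,.107))-proj(c,(.6,-.05,.108))))
E
```

```text
0 [191.24 191.5  191.56 192.19 192.41 192.38 192.39] [200.77 190.39 190.4  190.7  190.88 202.11 190.84]
6 [191.19 191.51 191.6  192.15 192.4  192.38 192.39] [200.7  201.16 190.41 190.66 190.87 202.09 202.08]
9 [193.85 194.54 195.06 194.54 192.8  192.39 192.38] [191.4  191.74 191.48 191.73 190.92 190.83 190.84]
10 [190.9  190.83 194.5  194.65 194.2  194.61 194.74] [190.   190.   191.4  191.45 191.58 191.79 192.02]
11 [190.61 191.21 191.46 191.52 191.81 192.12 192.15] [200.71 201.16 190.43 190.39 190.43 202.15 202.15]
12 [190.45 190.94 191.44 191.52 191.55 191.8  191.79] [200.67 201.16 190.42 190.4  190.4  202.15 190.45]
13 [189.87 190.43 190.58 191.21 191.25 191.41 191.47] [200.75 201.15 201.16 190.27 190.28 190.42 202.15]
14 [190.19 190.62 191.15 191.38 191.48 191.58 191.74] [200.76 201.16 190.24 190.37 190.43 202.15 202.17]
px per mm [0.01 0.23]
```

```bash
python3 - <<'E'
from h import *
c=load("scene0.npz"); d=load("scene14.npz"); e=load("scene6.npz")
for a in (120,130,137.5,145): print(a,proj(c,(0.571+.033*np.cos(np.radians(a)),-.0495+.033*np.sin(np.radians(a)),.087)), "top",proj(load("top0.npz"),(0.571+.033*np.cos(np.radians(a)),-.0495+.033*np.sin(np.radians(a)),.087)))
f=lambda c: cv2.resize(c["pixels"][178:208,290:325,::-1],None,fx=11,fy=11,interpolation=cv2.INTER_NEAREST)
cv2.imwrite("pics/s14.png",np.vstack([np.hstack([f(c),f(d)])]))
E
```

```text
120 [318.59904282 188.10810933] top [326.26338916 215.07236619]
130 [318.38695206 186.36707345] top [327.57883319 217.01786683]
137.5 [317.98514281 185.10180367] top [328.78165547 218.31600142]
145 [317.38387086 183.89476469] top [330.14733783 219.45057934]
```

View pics/s14.png

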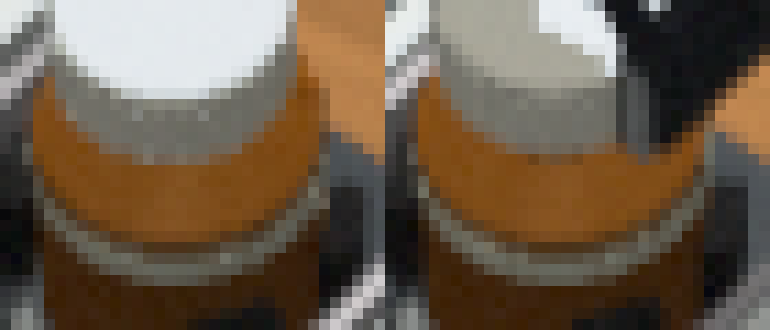

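Request:
{"fn": "apply_moves", "kwargs": {
  "plan": [0,0,0,0,0,-0.04,0,0,0,0,0,-0.08,0,0,0,0,0,-0.1,0,0,0,0,0,-0.1]
}}

```text
clock: 17.38
eef_pos: [0.571, -0.0491, 0.1055]
tool_rot: [0.061, 0.998, -0.0, 0.001]
ft_force: [-4.9, -2.9, 5.8]
grip_width: 0.0557
```

```bash
python3 d.py 0.5712 -0.0495 0.102 83
```

```text
t 17.38 pos [ 0.571  -0.0491  0.1055] ydeg 83.03277216067816 F [-4.8989 -2.9102  5.8433] M [-0.5715  0.979  -0.2763] grip 0.055734581165577696 q [-0.0853  0.4636 -0.0104  1.0954 -0.0007  0.0363]
shift [-0.0003 -0.0004  0.0035] rot [-0.0007  0.0015  0.0006]
```

Now a gentle lift test, 4 mm.

Request:
{"fn": "apply_moves", "kwargs": {
  "plan": [0,0,-0.001,0,0,0,0,0,-0.002,0,0,0,0,0,-0.003,0,0,0,0,0,-0.004,0,0,0,0,0,-0.004,0,0,0]
}}

```text
clock: 17.8
eef_pos: [0.5707, -0.0488, 0.1063]
tool_rot: [0.061, 0.998, -0.0, -0.001]
ft_force: [-0.8, -4.3, -6.3]
grip_width: 0.0558
```

```bash
python3 d.py 0.5712 -0.0495 0.102 83
```

```text
t 17.8 pos [ 0.5707 -0.0488  0.1063] ydeg 83.01795247298611 F [-0.7776 -4.3297 -6.3295] M [-0.7084  0.2056 -0.2699] grip 0.055793972385950505 q [-0.0851  0.4645 -0.0067  1.1011 -0.0003  0.0367]
shift [-0.0006 -0.0006  0.0043] rot [-0.0004 -0.0015  0.0003]
```

```bash
python3 - <<'E'
from workcell import optics
from h import *
c=optics.camera("scene"); np.savez("scene15.npz",**c)
b=load("scene12.npz"); d=load("scene14.npz")
f=lambda c: np.clip((cv2.resize(c["pixels"][164:180,290:314,::-1],None,fx=11,fy=11,interpolation=cv2.INTER_NEAREST).astype(int)-130)*2,0,255).astype(np.uint8)
cv2.imwrite("pics/s15.png",np.hstack([f(b),f(d),f(c)]))
out=[]
im=c["pixels"].astype(float)
for u in range(299,306):
    p=im[178:200,u]; s=(p[:,0]-p[:,2])/(p.max(1)+1); i=np.argmax(s>0.45); out.append(178+i-1+(0.45-s[i-1])/(s[i]-s[i-1]))
print(np.mean(out),(191.95-np.mean(out))/.225)
E
```

```text
190.90868273863336 4.628076717185018
```

View pics/s15.png

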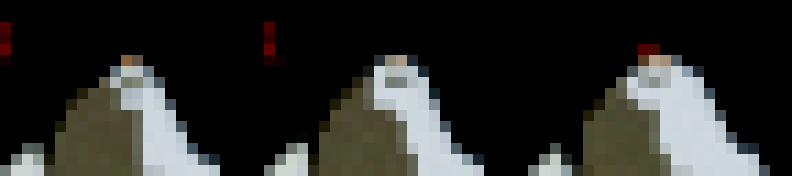

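The cap is about 4.6 mm up in the image but still held. I'll turn on in small steps under this light pull, watching torque and height.

Request:
{"fn": "apply_moves", "kwargs": {
  "plan": [0,0,0.001,0,0,-0.03,0,0,0.001,0,0,-0.06,0,0,0.001,0,0,-0.06]
}}

```text
clock: 18.1
eef_pos: [0.5708, -0.0489, 0.1061]
tool_rot: [0.031, 1.0, -0.0, -0.0]
ft_force: [-3.0, -4.2, -3.9]
grip_width: 0.0563
```

```bash
python3 d.py 0.571 -0.0495 0.102 86
```

```text
t 18.1 pos [ 0.5708 -0.0489  0.1061] ydeg 86.4726381190731 F [-2.9934 -4.2109 -3.8963] M [-0.7998  0.5709 -0.308 ] grip 0.056263175798895435 q [-0.0852  0.4644 -0.0074  1.0999 -0.0005 -0.0236]
shift [-0.0003 -0.0006  0.0041] rot [-0.0005 -0.0009  0.0082]
```

```bash
python3 - <<'E'
from h import *
rows=[]
for k in ("0","6","9","10","11","12","15"):
    c=load(f"scene{k}.npz"); a=c["pixels"][188:208,290:322,::-1].astype(float)
    a=np.clip(a*1.6,0,255).astype(np.uint8)
    rows.append(cv2.resize(a,None,fx=8,fy=8,interpolation=cv2.INTER_NEAREST))
blank=np.zeros_like(rows[0])
cv2.imwrite("pics/band.png",np.vstack([np.hstack(rows[0:3]),np.hstack(rows[3:6]),np.hstack([rows[6],blank,blank])]))
E
```

```text
(no output)
```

View pics/band.png

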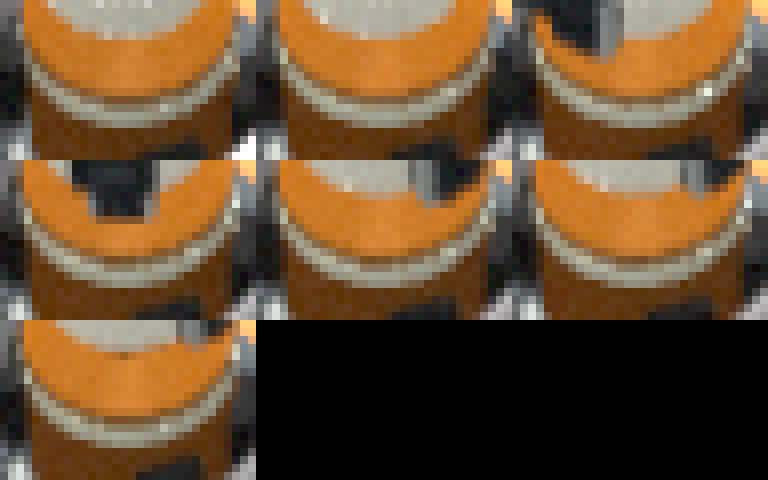

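Request:
{"fn": "apply_moves", "kwargs": {
  "plan": [0,0,0,0,0,0,0,0,0,0,0,0,0,0,0,0,0,0,0,0,0,0,0,0,0,0,0,0,0,0,0,0,0,0,0,0]
}}

```text
clock: 18.6
eef_pos: [0.5708, -0.0489, 0.1061]
tool_rot: [0.031, 1.0, -0.0, -0.0]
ft_force: [-3.0, -4.7, -3.5]
grip_width: 0.0559
```

```bash
python3 d.py 0.571 -0.0495 0.102 86; python3 - <<'E'
from workcell import optics
from h import *
c=optics.camera("scene"); np.savez("scene16.npz",**c)
a=np.clip(c["pixels"][150:210,280:340,::-1].astype(float)*1.3,0,255).astype(np.uint8)
cv2.imwrite("pics/s16.png",cv2.resize(a,None,fx=10,fy=10,interpolation=cv2.INTER_CUBIC))
E
```

```text
t 18.6 pos [ 0.5708 -0.0489  0.1061] ydeg 86.39791903536923 F [-2.9887 -4.7336 -3.5249] M [-0.8358  0.5893 -0.2975] grip 0.055866390119753376 q [-0.0852  0.4644 -0.0075  1.0997 -0.0004 -0.0224]
shift [-0.0003 -0.0006  0.0041] rot [-0.0004 -0.0008  0.0069]
```

View pics/s16.png

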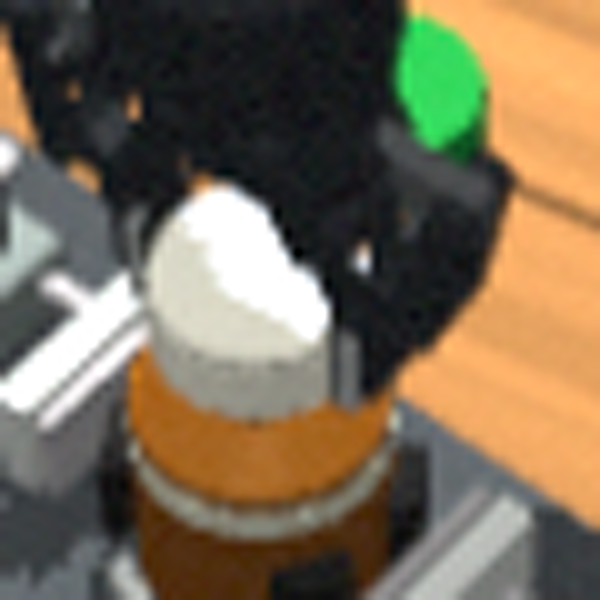

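Request:
{"fn": "apply_moves", "kwargs": {
  "plan": [0.0005,-0.0005,0.0007,0,0,0,0.0008,-0.001,0.0007,0,0,0,0.0008,-0.001,0.0007,0,0,0]
}}

```text
clock: 18.9
eef_pos: [0.5708, -0.0492, 0.1059]
tool_rot: [0.031, 1.0, 0.001, 0.001]
ft_force: [-2.3, -1.4, -0.4]
grip_width: 0.0561
```

```bash
python3 d.py 0.571 -0.0495 0.102 86
```

```text
t 18.9 pos [ 0.5708 -0.0492  0.1059] ydeg 86.45739732645961 F [-2.3175 -1.4264 -0.3623] M [-0.2437  0.413  -0.2966] grip 0.056125026178337555 q [-0.0865  0.4631 -0.01    1.0965  0.0011 -0.0247]
shift [-0.0002 -0.0003  0.0039] rot [0.0011 0.0012 0.008 ]
```

Request:
{"fn": "apply_moves", "kwargs": {
  "plan": [0,0,-0.0005,0,0,-0.03,0,0,-0.001,0,0,-0.05,0,0,-0.001,0,0,-0.05]
}}

```text
clock: 19.15
eef_pos: [0.5706, -0.0493, 0.1061]
tool_rot: [0.006, 1.0, 0.0, 0.0]
ft_force: [0.1, -1.1, -5.1]
grip_width: 0.0559
```

```bash
python3 d.py 0.571 -0.0495 0.102 86
```

```text
t 19.15 pos [ 0.5706 -0.0493  0.1061] ydeg 89.32583030431114 F [ 0.1028 -1.1362 -5.1128] M [-0.3103  0.0808 -0.5859] grip 0.05588954012632715 q [-0.0865  0.4632 -0.0092  1.0981  0.0006 -0.0748]
shift [-0.0004 -0.0002  0.0041] rot [0.0006 0.0003 0.058 ]
```

Request:
{"fn": "apply_moves", "kwargs": {
  "plan": [0,0,0,0,0,-0.02,0,0,0,0,0,-0.04,0,0,0,0,0,-0.04]
}}

```text
clock: 19.4
eef_pos: [0.5705, -0.0493, 0.1062]
tool_rot: [-0.014, 1.0, 0.0, 0.0]
ft_force: [0.4, -0.2, -5.4]
grip_width: 0.0558
```

```bash
python3 d.py 0.571 -0.0495 0.102 86
```

```text
t 19.4 pos [ 0.5705 -0.0493  0.1062] ydeg 91.62191951972666 F [ 0.4358 -0.2045 -5.3756] M [-0.0919 -0.0591 -1.0459] grip 0.055771075499158065 q [-0.0867  0.4631 -0.0091  1.0984  0.0008 -0.115 ]
shift [-0.0005 -0.0002  0.0042] rot [0.0008 0.0002 0.0981]
```

Torque now climbs (1.05 N m) after about 1.6 rad of turn. That matches the cap's 1.9 rad stop and means the jar did not turn with it. Backing off to the middle of the free window.

Request:
{"fn": "apply_moves", "kwargs": {
  "plan": [0,0,0.0005,0,0,0.06,0,0,0.001,0,0,0.12,0,0,0.001,0,0,0.17,0,0,0.001,0,0,0.2,0,0,0.001,0,0,0.2]
}}

```text
clock: 19.82
eef_pos: [0.5711, -0.0493, 0.1064]
tool_rot: [0.085, 0.996, 0.0, 0.001]
ft_force: [-0.9, -1.0, -0.5]
grip_width: 0.0558
```

```bash
python3 d.py 0.571 -0.0495 0.102 80
```

```text
t 19.82 pos [ 0.5711 -0.0493  0.1064] ydeg 80.25992481728241 F [-0.9348 -1.008  -0.4807] M [-0.0839  0.1547 -0.0371] grip 0.05584919023026383 q [-0.0863  0.4626 -0.0094  1.0968  0.0004  0.0837]
shift [ 0.0001 -0.0002  0.0044] rot [0.0006 0.0021 0.0045]
```

All forces are near zero now. Lift test.

Request:
{"fn": "apply_moves", "kwargs": {
  "plan": [0,0,-0.001,0,0,0,0,0,-0.002,0,0,0,0,0,-0.003,0,0,0,0,0,-0.003,0,0,0]
}}

```text
clock: 20.15
eef_pos: [0.5709, -0.0495, 0.1091]
tool_rot: [0.085, 0.996, 0.0, 0.001]
ft_force: [0.3, -0.7, -0.3]
grip_width: 0.0558
```

```bash
python3 d.py 0.571 -0.0495 0.102 80
```

```text
t 20.15 pos [ 0.5709 -0.0495  0.1091] ydeg 80.20573310947825 F [ 0.3139 -0.7419 -0.2695] M [-0.0431  0.0197  0.0244] grip 0.05575193744645886 q [-0.0866  0.4604 -0.0055  1.1034  0.0003  0.0844]
shift [-0.0001 -0.      0.0071] rot [0.0004 0.0015 0.0036]
```

The cap is free: 2.7 mm of rise at zero force. Lifting straight up by 42 mm.

Request:
{"fn": "apply_moves", "kwargs": {
  "plan": [0,0,-0.003,0,0,0,0,0,-0.007,0,0,0,0,0,-0.012,0,0,0,0,0,-0.017,0,0,0,0,0,-0.022,0,0,0,0,0,-0.027,0,0,0,0,0,-0.032,0,0,0,0,0,-0.037,0,0,0,0,0,-0.041,0,0,0,0,0,-0.042,0,0,0,0,0,-0.042,0,0,0,0,0,-0.042,0,0,0]
}}

```text
clock: 21.15
eef_pos: [0.5702, -0.0496, 0.1503]
tool_rot: [0.086, 0.996, 0.0, -0.0]
ft_force: [0.2, 0.3, -0.3]
grip_width: 0.056
```

```bash
python3 d.py 0.571 -0.0495 0.151 80;python3 - <<'E'
from workcell import optics
from h import *
c=optics.camera("scene"); np.savez("scene17.npz",**c)
cv2.imwrite("pics/s17.png",cv2.resize(c["pixels"][120:230,250:370,::-1],None,fx=5,fy=5,interpolation=cv2.INTER_CUBIC))
E
```

```text
t 21.15 pos [ 0.5702 -0.0496  0.1503] ydeg 80.15814452608447 F [ 0.2244  0.3005 -0.2671] M [ 0.0102  0.0219 -0.0527] grip 0.05595925252605779 q [-0.0868  0.428   0.0574  1.2004  0.      0.0849]
shift [-0.0007  0.0003 -0.0007] rot [-0.     -0.0002  0.0028]
```

View pics/s17.png

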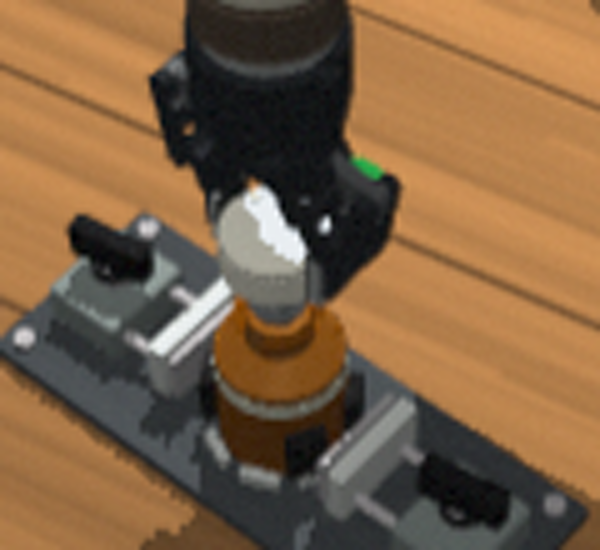

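```bash
python3 - <<'E'
from h import *
c=load("scene17.npz")
for z in (.145,.150,.155,.16,.165):
    t=np.radians(np.arange(0,360,5)); p=np.array([(proj(c,(0.5702+.0285*np.cos(a),-.0496+.0285*np.sin(a),z))-[250,120])*5 for a in t])
    i=p[:,1].argmax(); print(z,p[i],"left",p[:,0].min())
E
python3 d.py 0.571 -0.0495 0.151 80
```

```text
0.145 [278.03276188 317.88617205] left 222.2533061124372
0.15 [277.75913126 311.90459409] left 221.77524976674988
0.155 [277.48341943 305.87752073] left 221.29360927352877
0.16 [277.20560255 299.80443094] left 220.8083441737864
0.165 [276.92565642 293.68479569] left 220.31941339728348
t 21.2 pos [ 0.5701 -0.0496  0.1501] ydeg 80.1583395835456 F [-0.6103  0.2319 -0.2141] M [-0.0051  0.0324 -0.0019] grip 0.055616953832148625 q [-0.0868  0.4282  0.0571  1.2003 -0.      0.085 ]
shift [-0.0009  0.0003 -0.0009] rot [-0.0001 -0.0006  0.0028]
```

Request:
{"fn": "apply_moves", "kwargs": {
  "plan": [0,0,0,0,0,0,0,0,0,0,0,0,0,0,0,0,0,0,0,0,0,0,0,0]
}}

```text
clock: 21.53
eef_pos: [0.5702, -0.0496, 0.1502]
tool_rot: [0.086, 0.996, -0.0, -0.0]
ft_force: [-0.8, 0.3, -0.8]
grip_width: 0.0558
```

```bash
python3 - <<'E'
from h import *
c=load("scene17.npz")
cv2.imwrite("pics/s18.png",cv2.resize(c["pixels"][150:195,285:325,::-1],None,fx=13,fy=13,interpolation=cv2.INTER_CUBIC))
E
```

```text
(no output)
```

View pics/s18.png

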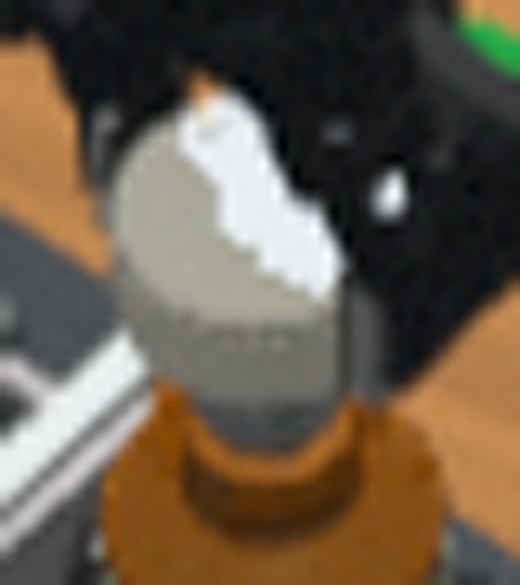

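```bash
python3 - <<'E'
from workcell import bot, optics, sensors
from h import *
c=load("scene17.npz"); p=plane(c,300.7,158.9,.182)-np.array([.5702,-.0496]); print(p,np.hypot(*p),np.degrees(np.arctan2(p[1],p[0]))%360)
o=sensors.get_obs(); print(o["clock"],o["eef_pos"],o["ft_force"],o["grip_width"],abs(o["joint_vel"]).max())
s=optics.camera("scene"); cv2.imwrite("pics/final.png",s["pixels"][:,:,::-1])
d=np.abs(s["pixels"].astype(int)-load("scene0.npz")["pixels"].astype(int)).max(2)
for n,(r0,r1,c0,c1) in {"tub":(135,180,195,228),"tape":(245,285,252,295),"tall":(230,275,438,472)}.items(): print(n,(d[r0:r1,c0:c1]>60).sum())
print(bot.job_done())
E
```

```text
[-0.01235239 -0.02045646] 0.023896620821994355 238.8748218876606
21.5333 [ 0.57021097 -0.04964618  0.15022488] [-0.77228427  0.33903937 -0.75885961] 0.055809829880891844 0.002088469259663716
tub 0
tape 544
tall 430
the job is handed in; nothing more can be done
None
```

The job is handed in at about 21.5 s: both knobs are clamped, and the cap is unscrewed and held above the jar. No verdict was reported.

**What I did**
- **Knobs:** I turned the left and then the right bar knob clockwise until the torque jumped at the end stop, to 1.2 and 1.8 N m. I then relaxed and released each one; afterwards both bars looked fully turned.
- **Cap:** I turned it anticlockwise in one grasp.
- **Lift tests that failed:** Pulling up after about 1.4 rad and again after about 1.5 rad still met resistance, up to 12 N. I turned on until I met a stop at about 1.6 rad (torque 1.05 N m), so I turned further than the thread's let-go point. Then I backed off about 0.2 rad.
- **Final lift:** After backing off, the cap came up with almost no force, and I raised it straight up. I don't know for certain why it was held before; side load on the thread is my best guess.

**Last checks**
- **Cap height:** the lower edge is about 143 mm above the jar's underside, from the camera image and the rise of the tool.
- **Cap position:** the tool is within about 1 mm of the jar's axis, and the cap looks level.
- **Hold:** the grip is steady at 56 mm, outside force is about 1 N, and the joints are still.
- **Cap turn:** the cap's pip shows about 87° of turn against the tool's net 82°, which agrees within measurement error.

**Not confirmed**
- **Jar rotation:** I never saw the jar's pip directly. That the jar stayed put is inferred from the stop coming where expected and from its band not moving in the images.
- **Bystanders:** In the picture comparison the white tub showed no change. The tape and tall bottle areas did differ. I think that is the arm's shadow, since the arm never came near either of them, but I did not measure their positions.

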